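# Set out stripped injectors and clamp one for reassembly

## Robot

A 6-joint arm with a two-finger parallel gripper is mounted at the origin on the work surface. World frame = base frame: x ahead of the robot, y to its left, z up, the work surface at z = 0. Lengths are in mm, angles in rad, forces in N, time in s.
With the tool pointing down it reaches from about 350 to 775 mm from the base axis. Payload 7.3 kg.
Tool frame: the origin (TCP) lies at the very end of the fingers, on their centre line; the grasp point (between the pads) lies 19 mm behind it; z points along the fingers, x is the direction in which the jaws open and shut, and the axes are right-handed (so a half turn about z gives the same grasp; the last joint's range is limited). The gripper opens to 92 mm and grips with 3 to 60 N. Pads are 19 mm wide; open, the fingers measure 130 mm over their backs; the gripper's body (75 mm by 190 mm) begins 47 mm behind the grasp point.
Start: joints at [-0.146, 0.342, 1.524, -0, 1.275, -0.146], TCP at [525.019, 0.019, 226.741] pointing down, gripper open.
Joint ranges: [-2.53, 2.53], [-0.77, 2.02], [0.04, 2.7], [-1, 4.14], [0.28, 2.66], [-3.11, 3.11]. Speed limits (rad/s): [2.57, 2.57, 3.14, 3.14, 3.14, 3.14].

## Interface

Orientations are given as [roll, pitch, yaw] about the fixed x, y, z axes, in that order (R = Rz(yaw) Ry(pitch) Rx(roll)).
In Python, from plant import bot, capture, camera_params gives the robot as it stands.
- The arm moves only by the shell command python3 -m jog 'ROWS' [OPENING]. ROWS is a JSON object of lists of equal length, an entry for each row: "xyz": the shift along the world's x, y, z as a fraction of full scale, a list of three; "angular": the turn, a rotation vector about the world's x, y, z as a fraction of full scale, a list of three. In form: {"xyz": [[x, y, z], ...], "angular": [[wx, wy, wz], ...]}. A call has 1 to 10 rows; each row shifts and turns the pose as measured when the row begins; what a row does not reach is not made up. Full scale, the value 1, is 2 cm for a shift and 6 degrees for a turn. A row lasts 1/10 s, in which the tool goes at most 50 mm and 8.59 degrees, less where a joint would pass 70% of its speed; a pose out of reach is approached as far as the arm can. A call with a number of a shift or a turn outside -1 to 1 is refused whole. A call with a gripper value outside its range is refused whole. OPENING is the closure, from -1 (fully open) to 1 (shut), set as the call begins (- or left out, the last holds). The fingers move at their own pace and stop on an object; the grip force is fixed at half the most. Time passes only in rows, so rows that do not move let the fingers close. It gives the time, the measured TCP pose, the force and the opening at its end, in the units of the state.
- bot.get_obs(): the state, without advancing time (a new reading comes with each control period).
- capture(name): name is "scene" or "side" or "wrist"; returns the picture (400x640x3 uint8, red, green, blue); there is no depth.
- camera_params(name): a dict with "fx", "fy", "cx", "cy" (pixels), "rvec" (rotation vector, rad) and "tvec" (3), from world to camera coordinates, as OpenCV has them. Camera axes: x right, y down, z forward; pixel columns grow to the right and rows downward; lengths in mm; the calibration is good to about 2 mm. The wrist camera is an equidistant fisheye: a pixel r from the principal point sees the ray r / f radians off the axis. A picture is of the moment at which its call begins: read the wrist's pose just before it. camera_params takes no time and is no camera call; for the wrist camera it gives the pose at the moment of the call.
- bot.close_job(): hands the job in, once; it reports no verdict.
The state is a dict: "time": time; "joint_positions": joint angles; "dq": joint speeds; "tau": joint torques, N m; "tool_pos": TCP position; "tcp_rot": TCP orientation; "contact_force": force on the tool from outside, world axes, zero at the start; "moment": the same for the moment, N m; "grip_width": finger opening in mm.
Only numpy, scipy, OpenCV 4.12 (cv2) and the standard library are available. Lean on these libraries where they do the work, as an engineer would, in place of code of your own. Each camera call takes 0.05 s, during which the arm holds its last target.

## Task

Open the clamping fixture with its lever, stand the loose injector body upright in the chuck and clamp it firmly. Set the loose parts out for reassembly as they would go together: each nozzle nut and each solenoid head stands upright with its foot about 20 mm (a finger's width) off its own end of the resting injector of its size, in line with that injector (nut at the nozzle end, head at the head end), and the quill lies crosswise and centred in front of the fixture, parallel to its front edge and about 35 mm clear of the base plate. Not every part is there each time; leave the tools and other things on the bench alone, and put right anything that gets knocked out of place.

Things in the scene. Friction and masses are not known exactly. Their poses are not given: they have to be found in the camera images.
- fixture: clamping fixture screwed to the bench: 120 x 120 mm base plate 14 mm high, above it a 104 mm turning ring with the lever (16 to 34 mm high) and an upward-facing three-jaw chuck. Origin: centre of the plate's underside on the bench; -x is its front, which looks roughly at the robot; z up is the chuck's axis. It is turned up to 0.12 rad.
- fixture_seat (a point): centre of the chuck's face, 40 mm above the bench, on which the injector stands; same axes as the fixture
- sleeve (a joint): angle of the chuck's ring, rad: 0 = jaws fully open, 1.25 = fully closed; grows as the lever swings clockwise seen from above. Jaw faces are 26 mm off the axis at 0 and move in 10 mm per rad: they meet the 34 mm injector near 0.93. Stiff: moves at about 6.5 N on the lever grip and stays where left; 10 N or so more once the jaws touch clamps firmly, and the clamping remains.
- lever_grip (a point): grip point on the upright black handle (22 mm diameter, from 50 to 99 mm above the bench; this point is 80 mm up) at the end of the ring's lever, 125 mm from the chuck's axis, on the fixture's right (-y) side, far right when open and nearer the robot when closed
- jaw0: jaw 0 of the chuck, steel, 36 mm tall on the chuck's face (top 76 mm above the bench), 15 mm wide. Origin: foot of its gripping face; x points radially outwards
- jaw1: jaw 1 of the chuck, steel, 36 mm tall on the chuck's face (top 76 mm above the bench), 15 mm wide. Origin: foot of its gripping face; x points radially outwards
- jaw2: jaw 2 of the chuck, steel, 36 mm tall on the chuck's face (top 76 mm above the bench), 15 mm wide. Origin: foot of its gripping face; x points radially outwards
- injector: the injector body to be clamped, steel, loose, standing upright on its foot, 130 mm tall: shank 34 mm diameter up to 56 mm, collar 42 mm diameter from 56 to 68 mm, stem 30 mm diameter from 69 to 112 mm (grip it here, above 90 mm), stud 20 mm diameter to the top; a brass inlet stub (13 mm thick, at 78 mm height) sticks out to 30 mm from the axis. Origin: centre of the underside of its foot, z up
- rest_large: the larger stripped injector body, lying level in a rest screwed to the bench (130 mm long, 42 mm thickest diameter, up to 69 mm high). Origin: on the bench under the middle of the body; x runs along the body towards its nozzle end (slim threaded spigot); -x is its head end (broad flange, brass inlet stub nearer to it). The end faces are 65 mm either way from the origin.
- rest_small: the smaller stripped injector body, lying level in a rest screwed to the bench (100 mm long, 27 mm thickest diameter, up to 50 mm high). Origin: on the bench under the middle of the body; x runs along the body towards its nozzle end (slim threaded spigot); -x is its head end (broad flange, brass inlet stub nearer to it). The end faces are 50 mm either way from the origin.
- nut_large: the larger loose nozzle nut, plain steel, stands upright on a foot flange 54 mm across and 9 mm high; above it a sleeve 44 mm diameter up to 40 mm high (grip here), tapering to a 26 mm nose, 62 mm high in all. Origin: centre of its underside, z up through the nose. It belongs to the larger resting injector (nozzle end).
- nut_small: the smaller loose nozzle nut, plain steel, stands upright on a foot flange 44 mm across and 9 mm high; above it a sleeve 32 mm diameter up to 40 mm high (grip here), tapering to a 18 mm nose, 62 mm high in all. Origin: centre of its underside, z up through the nose. It belongs to the smaller resting injector (nozzle end).
- head_large: the larger loose solenoid head, stands upright on a foot flange 58 mm across and 9 mm high; above it a steel drum 48 mm diameter up to 40 mm (grip here), black cap 40 mm diameter up to 50 mm, black plug (26 x 20 mm) on top up to 68 mm. Origin: centre of its underside, z up. It belongs to the larger resting injector (head end).
- head_small: the smaller loose solenoid head, stands upright on a foot flange 46 mm across and 9 mm high; above it a steel drum 34 mm diameter up to 40 mm (grip here), black cap 29 mm diameter up to 50 mm, black plug (18 x 14 mm) on top up to 68 mm. Origin: centre of its underside, z up. It belongs to the smaller resting injector (head end).
- quill: fuel connector quill of the injector to be clamped: steel rod lying on the bench, 115 mm long (62 mm hexagon, 20 mm across flats, in the middle, 14 mm round ends). Its x axis runs along the rod
- quill_centre (a point): middle of the quill's hexagon, on its axis, 10 mm above the bench when it lies; same axes as the quill
- spanner: combination spanner about 160 mm long lying near the robot; leave alone. Origin: on its underside
- screwdriver: screwdriver about 180 mm long lying at the back; leave alone. Origin: on its underside
- parts_bin: open green plastic bin, 100 x 140 x 55 mm; leave alone. Origin: centre of its underside
- cleaner_can: spray can, 56 mm diameter, 170 mm tall, far left; leave alone. Origin: centre of its underside
- oil_jar: closed amber jar, 68 mm diameter, 85 mm tall, behind on the left; leave alone. Origin: centre of its underside
- adapter: steel gauge adapter standing behind the fixture, 48 mm diameter, 108 mm tall; leave alone. Origin: centre of its underside
There are look-alikes about, which are no part of the job. Leave any blue look-alike of the head_large alone.

How it is judged:
By the outcome, as a careful person would: the job done as asked, in the order asked, and still so for the second after the job is handed in, with the robot touching nothing.
Of nut_large, nut_small, head_large, head_small, quill only 4 to 5 are there at a start; the rules pass over those that are not, and their reading is None.
At some moment in a run one of nut_large, nut_small, head_large, head_small, quill may be knocked a few centimetres aside while the robot is not near it.
It also fails if it takes over 210 s, if anything falls off the work surface, if the arm or the gripper's body presses on something with over 40 N, if the wrist force passes 120 N, or if a joint passes its speed limit or range.

## Working session

There is one attempt and no reset: what is moved stays moved. The work goes in short steps, Python scripts to look and compute and a shell command to move; the robot and the scene stay as the last step left them, time stands still between calls to the robot, and variables do not carry over. Pictures are saved under pics/ and viewed, and the job is handed in when it is done.

```bash
ls; mkdir -p pics
python3 - <<'E'
from plant import bot,capture,camera_params
import cv2
print(bot.get_obs())
for n in ["scene","side","wrist"]:
    p=camera_params(n);print(n,p)
    cv2.imwrite(f"pics/a_{n}.png",capture(n)[:,:,::-1])
E
```

```text
pics
{'time': 0.0, 'joint_positions': array([-1.46049305e-01,  3.42705505e-01,  1.52502375e+00,  2.70993171e-05,
        1.27538807e+00, -1.46016908e-01]), 'dq': array([-1.70038565e-03, -7.74398646e-04,  1.52788289e-03, -2.14786059e-03,
       -8.16612600e-05,  7.80477117e-04]), 'tau': array([ 7.61924657e-04, -4.31245601e+01, -2.44219762e+01,  7.17750052e-02,
        5.59406646e-02, -1.04314388e-04]), 'tool_pos': array([5.24593755e+02, 6.44659842e-02, 2.26051546e+02]), 'tcp_rot': array([-3.14134518e+00,  1.50468175e-03, -4.01196297e-05]), 'contact_force': array([ 0.46676179,  0.17934097, -0.09563659]), 'moment': array([-0.04781744, -0.0406058 ,  0.04385121]), 'grip_width': 92.032109015484}
scene {'fx': 483.0670480832692, 'fy': 483.0670480832692, 'cx': 318.67988035833713, 'cy': 201.1113419181963, 'rvec': array([ 1.13987859,  2.37543253, -0.9564967 ]), 'tvec': array([ 300.35418408, -270.00686999, 1702.75729887])}
side {'fx': 365.7485531683746, 'fy': 365.7485531683746, 'cx': 326.6168794322384, 'cy': 198.73428644102964, 'rvec': array([ 2.18601377, -0.60902148,  0.31809178]), 'tvec': array([-424.84719458,  262.36255041, 1012.80553012])}
wrist {'fx': 309.70691628693146, 'fy': 309.70691628693146, 'cx': 322.72035022651255, 'cy': 198.88098458286305, 'rvec': array([-2.87750257e+00,  1.53722004e-03,  2.04820534e-03]), 'tvec': array([-525.20098362,  -31.0902017 ,  390.87116904])}
```

View pics/a_scene.png

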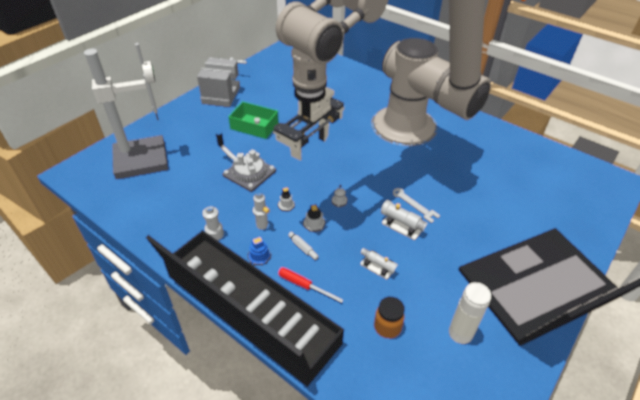

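View pics/a_side.png

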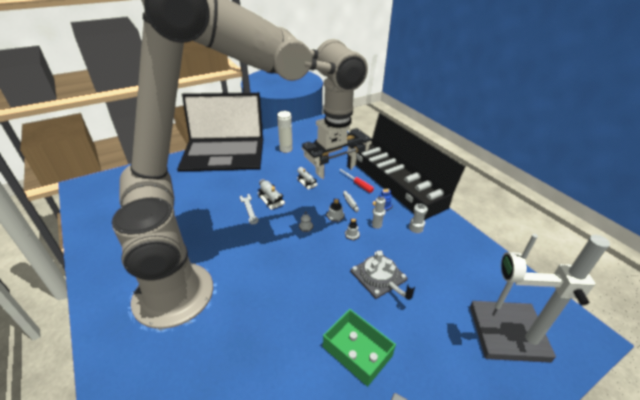

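View pics/a_wrist.png

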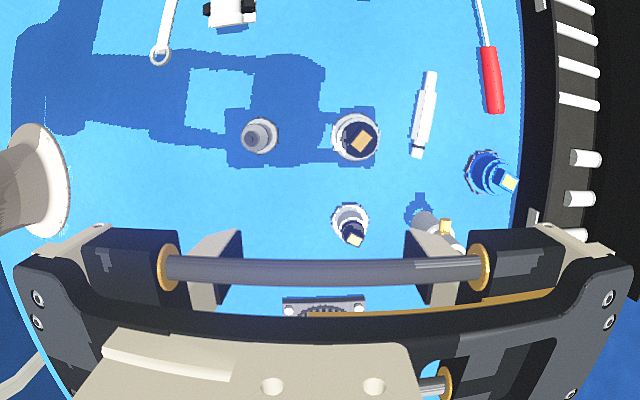

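The scene shows the fixture at (249,172) with its lever grip at (222,142). The injector with the brass stub is at (261,212), the look-alike adapter at (212,222). The heads are at (314,217) and (286,199), the blue look-alike at (259,249). One grey nut is at (340,195), the quill at (303,246), and the rests at (403,217) and (379,263). In the wrist view I see the nut at (258,136), the heads at (357,138) and (350,222), and the quill at (424,115).

```bash
cat > h.py <<'E'
import numpy as np, cv2
from plant import bot,capture,camera_params
def ray(n,px,p=None):
    p=p or camera_params(n); px=np.asarray(px,float)
    d=np.array([(px[0]-p['cx'])/p['fx'],(px[1]-p['cy'])/p['fy']])
    if n=='wrist':
        r=np.hypot(*d); v=np.array([d[0]*np.sinc(r/np.pi),d[1]*np.sinc(r/np.pi),np.cos(r)])
    else: v=np.array([d[0],d[1],1.])
    R=cv2.Rodrigues(p['rvec'])[0]; v=R.T@(v/np.linalg.norm(v)); return -R.T@p['tvec'],v
def plane(n,px,z,p=None):
    o,v=ray(n,px,p); return o+v*(z-o[2])/v[2]
def proj(n,X,p=None):
    p=p or camera_params(n); R=cv2.Rodrigues(p['rvec'])[0]; c=R@np.asarray(X,float)+p['tvec']
    if n=='wrist':
        r=np.hypot(c[0],c[1]); th=np.arctan2(r,c[2]); k=th/max(r,1e-9)
        return np.array([p['cx']+p['fx']*c[0]*k,p['cy']+p['fy']*c[1]*k])
    return np.array([p['cx']+p['fx']*c[0]/c[2],p['cy']+p['fy']*c[1]/c[2]])
def tri(*rs):
    A=np.zeros((3,3));b=np.zeros(3)
    for o,v in rs:
        M=np.eye(3)-np.outer(v,v);A+=M;b+=M@o
    X=np.linalg.solve(A,b); return X,[float(np.linalg.norm((np.eye(3)-np.outer(v,v))@(X-o))) for o,v in rs]
def snap(n,f,box=None,s=1):
    p=camera_params(n); im=capture(n)[:,:,::-1]
    cv2.imwrite(f"pics/{f}.png",im); import json
    json.dump({k:np.asarray(v).tolist() for k,v in p.items()},open(f"pics/{f}.json","w"))
    return im,p
def load(f):
    import json
    p=json.load(open(f"pics/{f}.json")); p['rvec']=np.array(p['rvec']);p['tvec']=np.array(p['tvec'])
    return cv2.imread(f"pics/{f}.png"),p
def crop(im,f,x0,y0,x1,y1,s):
    cv2.imwrite(f"pics/{f}.png",cv2.resize(im[y0:y1,x0:x1],None,fx=s,fy=s,interpolation=cv2.INTER_CUBIC))
def ob():
    o=bot.get_obs();print(round(o['time'],2),o['tool_pos'].round(1),o['tcp_rot'].round(3),'F',o['contact_force'].round(1),'g',round(o['grip_width'],1),'q',o['joint_positions'].round(2))
E
python3 - <<'E'
from h import *
im=cv2.imread('pics/a_scene.png'); crop(im,'c1',190,110,450,300,3)
im2=cv2.imread('pics/a_side.png'); crop(im2,'c2',230,130,490,310,3)
L={'nut':((340,195),(305,223)),'headL':((314,217),(336,209)),'headS':((286,199),(353,229)),'inj':((261,212),(378,213)),'adapter':((212,222),(418,218)),'blue':((259,249),(386,198)),'quill':((303,246),(351,201)),'fix':((249,165),(380,263)),'grip':((222,143),(409,291)),'rL':((403,217),(270,192)),'rS':((379,262),(307,177))}
for k,(a,b) in L.items():
    X,e=tri(ray('scene',a),ray('side',b)); print(k,X.round(0),np.round(e,1))
for k,px in {'nut':(258,136),'headL':(357,138),'headS':(350,222),'quill':(424,115)}.items(): print(k,plane('wrist',px,30).round(0))
E
```

```text
nut [442.  47.  21.] [0.8 0.8]
headL [565.  47.  30.] [0.8 0.8]
headS [559. -63.  27.] [1.4 1.4]
inj [658. -64.  53.] [0.2 0.2]
adapter [ 764. -146.   46.] [0.8 0.8]
blue [748.   6.  33.] [3.6 3.6]
quill [650.  78.   8.] [0.9 0.9]
fix [ 534. -234.   45.] [1.1 1.1]
grip [ 527. -359.   63.] [3. 3.]
rL [409. 242.  33.] [0.8 0.8]
rS [576. 272.  22.] [1.1 1.1]
nut [451.  51.  30.]
headL [565.  48.  30.]
headS [558. -54.  30.]
quill [644.  77.  30.]
```

View pics/c1.png

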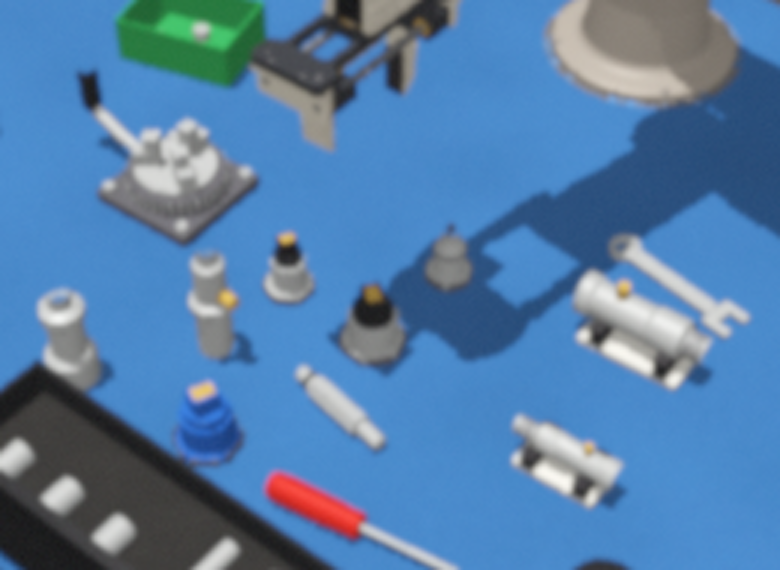

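View pics/c2.png

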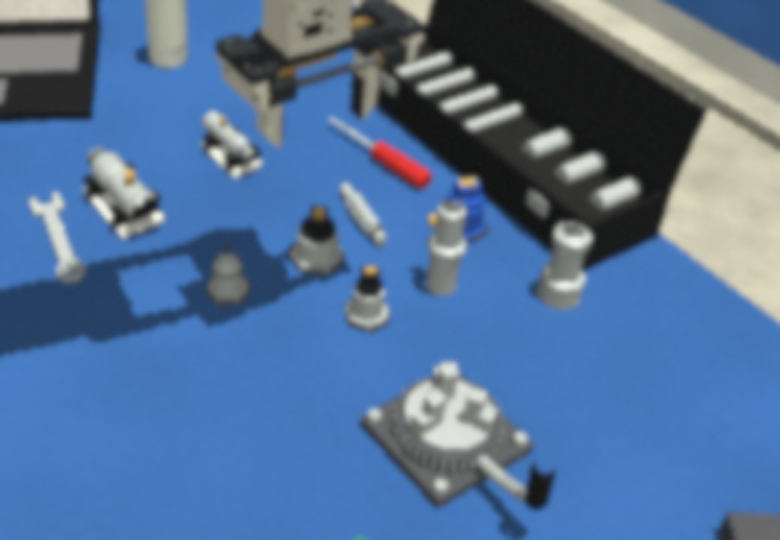

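```bash
python3 - <<'E'
from h import *
p=camera_params('wrist');R=cv2.Rodrigues(p['rvec'])[0];print('cam',(-R.T@p['tvec']).round(1),R.round(3))
im=cv2.imread('pics/a_wrist.png');crop(im,'c3',180,0,520,260,2)
for n,X in {'nut':(446,49,9),'hL':(565,47,9),'hS':(559,-58,9)}.items(): print(n,proj('wrist',X).round(0),[ (proj('wrist',np.array(X)+[d,0,0])-proj('wrist',np.array(X)-[d,0,0]))[0].round(1) for d in (22,23,27,29)])
E
python3 -m jog '{"xyz":[[0,-1,0.3],[0,-1,0.3],[0,-1,0.3],[0,-1,0.3],[0,-1,0.3],[0,-1,0.3],[0,-1,0.3],[0,-1,0.3],[0,-1,0.3],[0,-1,0.3]],"angular":[[0,0,0],[0,0,0],[0,0,0],[0,0,0],[0,0,0],[0,0,0],[0,0,0],[0,0,0],[0,0,0],[0,0,0]]}'
```

```text
cam [525.8  71.4 384.9] [[ 1.    -0.001 -0.001]
 [-0.001 -0.965  0.261]
 [-0.001 -0.261 -0.965]]
nut [258. 136.] [np.float64(34.8), np.float64(36.4), np.float64(42.7), np.float64(45.9)]
hL [355. 137.] [np.float64(36.0), np.float64(37.6), np.float64(44.1), np.float64(47.4)]
hS [349. 220.] [np.float64(34.0), np.float64(35.6), np.float64(41.8), np.float64(44.8)]
time: 1.15
tool_pos: [521.9, -204.1, 284.4]
tcp_rot: [-3.138, 0.01, 0.005]
contact_force: [0.4, -0.8, 0.2]
grip_width: 91.5
```

View pics/c3.png

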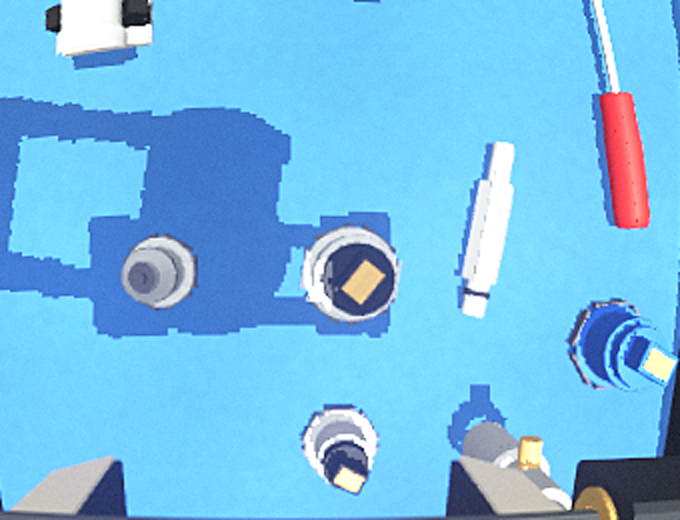

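The foot flange of the nut measures about 36.5 px, close to 46 mm, so it's nut_small. The black heads match the large and small sizes.

```bash
python3 -m jog '{"xyz":[[0,-1,0.3],[0,-1,0.3],[0,-1,0.3],[0,-1,0.3],[0,-1,0.3],[0,-1,0.3],[0,-1,0],[0,0,0],[0,0,0]],"angular":[[0,0,0],[0,0,0],[0,0,0],[0,0,0],[0,0,0],[0,0,0],[0,0,0],[0,0,0],[0,0,0]]}'
python3 - <<'E'
from h import *
im,p=snap('wrist','w1');ob()
snap('scene','s1');snap('side','d1')
crop(im,'w1c',120,0,520,300,2)
E
```

```text
time: 2.05
tool_pos: [520.1, -351.6, 318.5]
tcp_rot: [-3.134, 0.015, 0.002]
contact_force: [-0.5, -0.3, 0.5]
grip_width: 92.2
2.1 [ 520.  -351.5  318.3] [-3.134e+00  1.600e-02  2.000e-03] F [-0.4 -0.3 -0.2] g 91.8 q [-0.71  0.51  1.01 -0.    1.64 -0.72]
```

View pics/w1.png

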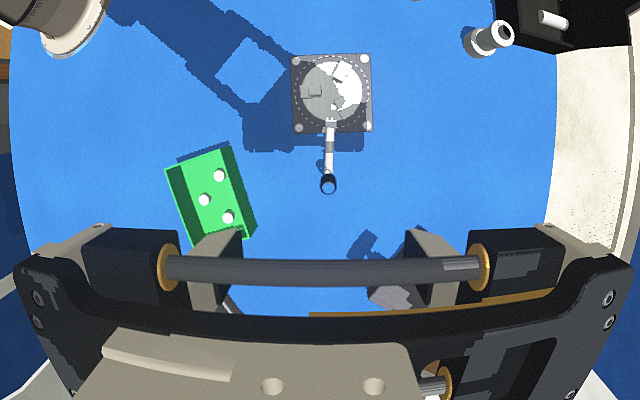

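View pics/s1.png

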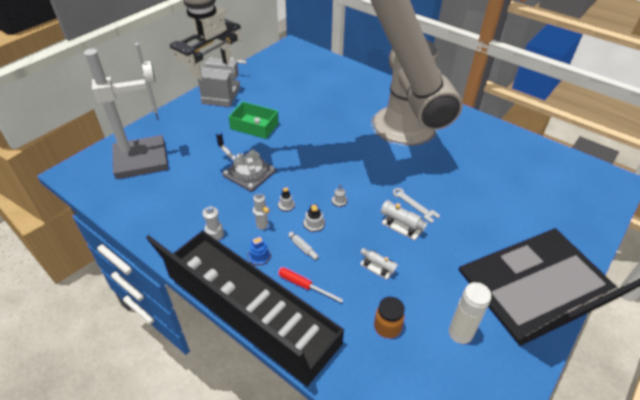

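Run:
```python
from h import *
im,p=load('w1')
crop(im,'w1d',270,35,395,205,4.5) if 0 else cv2.imwrite('pics/w1d.png',cv2.resize(im[40:200,270:395],None,fx=3.7,fy=3.7,interpolation=cv2.INTER_CUBIC))
# screws at plate corners z=14ish
for px in [(296,59),(364,57),(299,128),(367,126)]: print(px,plane('wrist',px,18,p).round(1))
print('grip top',plane('wrist',(328,181),99,p).round(1), 'centre of grip img',plane('wrist',(328,184),80,p).round(1))
```

```text
(296, 59) [ 477.1 -190.    18. ]
(364, 57) [ 576.9 -186.5   18. ]
(299, 128) [ 481.3 -294.1   18. ]
(367, 126) [ 581.7 -290.5   18. ]
grip top [ 524.2 -357.8   99. ] centre of grip img [ 524.2 -365.6   80. ]
```

View pics/w1d.png

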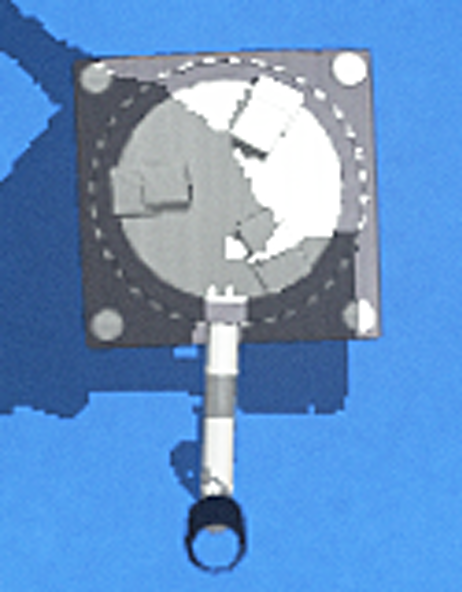

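Wrist view: the plate screws are at (296,59), (364,57), (299,128) and (367,126). The jaws stand close to the axis, and the handle top is at about (328,188). So the fixture is nearly closed, and I need to swing the lever counter-clockwise.

Run:
```python
from h import *
im,p=load('w1'); s,sp=load('s1'); d,dp=load('d1')
crop(s,'s1c',200,120,300,200,7); crop(d,'d1c',340,240,430,310,7)
print(plane('wrist',(328.4,188.1),99,p).round(1))
```

```text
[ 524.7 -366.8   99. ]
```

View pics/s1c.png

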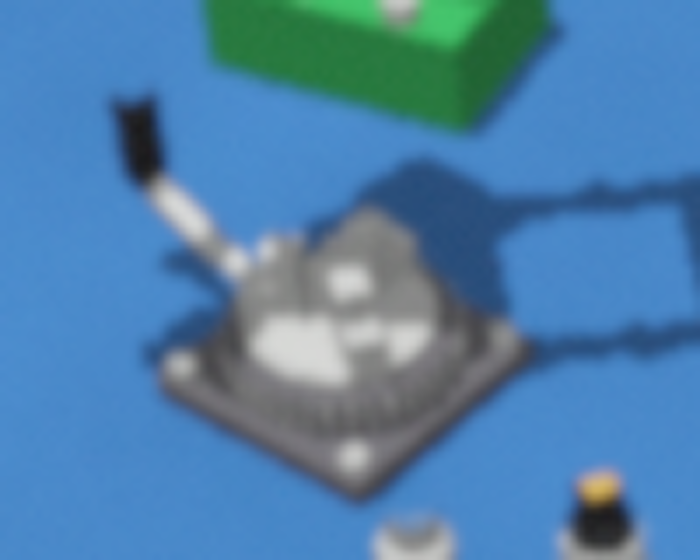

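View pics/d1c.png

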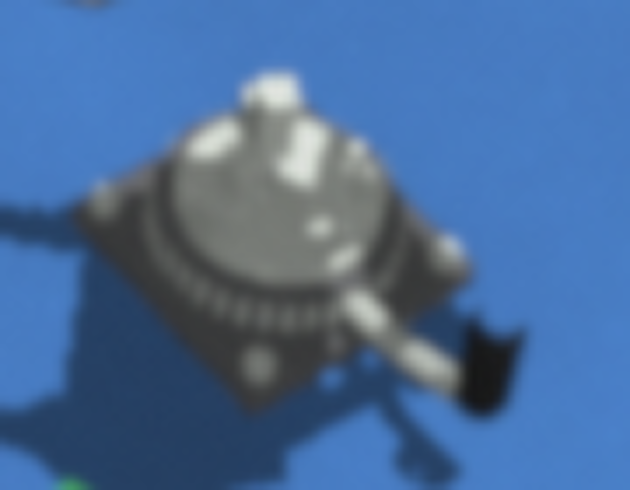

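Run:
```python
from h import *
im,p=load('w1')
def T(n,a,b,w=None):
    r=[ray('scene',a),ray('side',b)]
    X,e=tri(*r); print(n,X.round(1),np.round(e,1))
    if w is not None:
        X,e=tri(*r,ray('wrist',w,p)); print('   3v',X.round(1),np.round(e,1))
    return X
T('griptop',(219,133.9),(411,286.9),(328.4,188.1));T('gripbot',(220.7,146),(409.3,297.9))
T('s+-',(225.7,171.9),(403.9,275.4),(367,126));T('s-+',(272.1,167.9),(354.7,268.6),(296,59))
```

```text
griptop [ 522.6 -367.6   91.8] [0.7 0.7]
   3v [ 523.4 -367.8   91.9] [1.4 0.3 1.5]
gripbot [ 525.  -368.1   44.7] [1.8 1.8]
s+- [ 581.6 -289.7   18.3] [0.6 0.6]
   3v [ 581.6 -290.    18.3] [0.8 0.4 0.5]
s-+ [ 475.3 -193.9   15.2] [1. 1.]
   3v [ 476.3 -192.    15.6] [1.2 2.4 2.4]
```

```bash
python3 -m jog '{"xyz":[[0.2,-0.8,0],[0,0,-1],[0,0,-1],[0,0,-1],[0,0,-1],[0,0,-1],[0,0,-1],[0,0,-1],[0,0,-1],[0,0,-1]],"angular":[[0,-0.15,0],[0,0,0],[0,0,0],[0,0,0],[0,0,0],[0,0,0],[0,0,0],[0,0,0],[0,0,0],[0,0,0]]}' -0.05
python3 - <<'E'
from h import *
im,p=load('w1')
for px in [(165,168),(232,147),(255,235)]: print(plane('wrist',px,55,p).round(0))
E
```

```text
time: 3.2
tool_pos: [528.7, -372.3, 137.7]
tcp_rot: [3.139, -0.017, 0.007]
contact_force: [0.1, 0.7, 0.4]
grip_width: 48.3
[ 277. -345.   55.]
[ 389. -317.   55.]
[ 416. -449.   55.]
```

```bash
python3 -m jog '{"xyz":[[-0.26,0.24,-0.7],[0,0,-0.7],[0,0,-0.7],[0,0,-0.7],[0,0,-0.7],[0,0,0]],"angular":[[0,0.1,0],[0,0,0],[0,0,0],[0,0,0],[0,0,0],[0,0,0]]}'
python3 - <<'E'
from h import *
ob();im,p=snap('wrist','w2');snap('side','d2')
E
```

```text
time: 3.8
tool_pos: [523.6, -369.4, 61.3]
tcp_rot: [3.141, -0.006, 0.008]
contact_force: [-0.5, -0.1, 0.3]
grip_width: 48.0
3.8 [ 523.6 -369.4   61.3] [ 3.141 -0.006  0.008] F [-0.5 -0.1  0.3] g 48.0 q [-0.74  0.71  1.39  0.    1.05 -0.75]
```

View pics/w2.png

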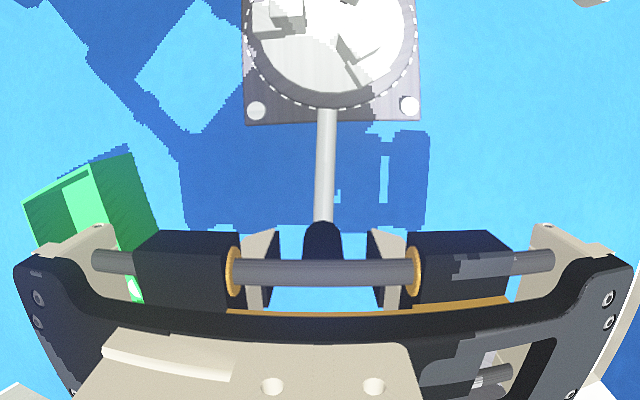

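The handle sits between the fingers at (323,245). I'll close on it and start the counter-clockwise arc.

```bash
python3 -m jog '{"xyz":[[0,0,0],[0,0,0],[0,0,0],[0,0,0],[0,0,0]],"angular":[[0,0,0],[0,0,0],[0,0,0],[0,0,0],[0,0,0]]}' 1
python3 -m jog '{"xyz":[[0.55,0,0],[0.55,0.05,0],[0.54,0.1,0],[0.53,0.14,0]],"angular":[[0,0,0.83],[0,0,0.83],[0,0,0.83],[0,0,0.83]]}'
```

```text
time: 4.4
tool_pos: [524.7, -371.5, 66.1]
tcp_rot: [3.135, -0.01, 0.008]
contact_force: [2.8, 0.0, -2.7]
grip_width: 20.9
time: 4.8
tool_pos: [564.9, -365.9, 66.0]
tcp_rot: [3.139, -0.004, 0.363]
contact_force: [-3.4, 0.8, 0.9]
grip_width: 21.0
```

```bash
python3 -m jog '{"xyz":[[0.51,0.19,-0.05],[0.49,0.23,-0.05],[0.47,0.28,0],[0.45,0.33,0],[0.42,0.37,0],[0.38,0.4,0]],"angular":[[0,0,0.8],[0,0,0.83],[0,0,0.83],[0,0,0.83],[0,0,0.83],[0,0,0.83]]}'
python3 - <<'E'
from h import *
ob();snap('wrist','w3');s,_=snap('scene','s3');crop(s,'s3c',180,100,340,220,5)
E
```

```text
time: 5.4
tool_pos: [620.2, -332.3, 66.1]
tcp_rot: [3.137, -0.003, 0.894]
contact_force: [-1.9, -2.5, -0.5]
grip_width: 20.7
5.4 [ 620.2 -332.3   66.1] [ 3.137e+00 -3.000e-03  8.940e-01] F [-1.9 -2.5 -0.5] g 20.7 q [-0.6   0.81  1.16  0.    1.17 -1.5 ]
```

View pics/w3.png

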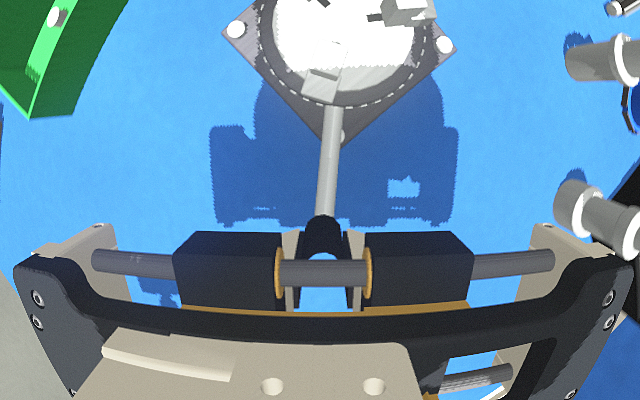

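```bash
python3 -m jog '{"xyz":[[0.37,0.41,0],[0.33,0.44,0]],"angular":[[0,0,0.83],[0,0,0.83]]}';python3 -m jog '{"xyz":[[0.29,0.46,0]],"angular":[[0,0,0.83]]}';python3 -m jog '{"xyz":[[0.25,0.48,0]],"angular":[[0,0,0.83]]}'
```

```text
time: 5.7
tool_pos: [633.9, -315.7, 66.1]
tcp_rot: [3.137, -0.003, 1.063]
contact_force: [-1.2, -2.0, -0.5]
grip_width: 20.8
time: 5.8
tool_pos: [639.1, -307.2, 66.0]
tcp_rot: [3.138, -0.003, 1.15]
contact_force: [-4.5, -1.6, -0.8]
grip_width: 21.5
time: 5.9
tool_pos: [642.5, -300.0, 66.0]
tcp_rot: [3.139, 0.002, 1.237]
contact_force: [-21.3, -33.0, 0.0]
grip_width: 21.1
```

The force jumped to 39 N at a lever angle of about -28°, so this is the open end stop. Next I'll release and lift.

```bash
python3 -m jog '{"xyz":[[0,0,0],[0,0,0],[0,0,0],[0,0,0]],"angular":[[0,0,0],[0,0,0],[0,0,0],[0,0,0]]}' -0.05
python3 -m jog '{"xyz":[[0,0,1],[0,0,1],[0,0,1],[0,0,1],[0,0.3,1],[-0.2,0.8,1],[0,1,1],[0,1,0.5],[0,1,0],[0,0,0]],"angular":[[0,0,0],[0,0,0],[0,0,0],[0,0,0],[0,0,-1],[0,0,-1],[0,0,-1],[0,0,-1],[0,0,-1],[0,0,-1]]}' -1
```

```text
time: 6.3
tool_pos: [641.7, -301.0, 66.5]
tcp_rot: [3.139, 0.002, 1.231]
contact_force: [0.1, -0.1, 0.5]
grip_width: 46.6
time: 7.3
tool_pos: [636.8, -214.4, 222.7]
tcp_rot: [3.14, -0.007, 0.571]
contact_force: [-0.4, -0.4, -0.6]
grip_width: 92.1
```

```bash
python3 -m jog '{"xyz":[[0,0,1],[0,0,1],[0,0,1],[0,0,1],[0,0,1],[0,0,0],[0,0,0]],"angular":[[0,0,-1],[0,0,-1],[0,0,-1],[0,0,-1],[0,0,-1],[0,0,-0.4],[0,0,0]]}'
python3 - <<'E'
from h import *
ob();snap('wrist','w4');snap('scene','s4');snap('side','d4')
E
```

```text
time: 8.0
tool_pos: [636.5, -210.9, 327.8]
tcp_rot: [-3.139, -0.01, -0.022]
contact_force: [0.1, -0.7, -0.3]
grip_width: 92.0
8.0 [ 636.5 -210.9  327.8] [-3.139 -0.01  -0.022] F [ 0.1 -0.7 -0.3] g 92.0 q [-0.44  0.59  0.86  0.01  1.69 -0.41]
```

View pics/w4.png

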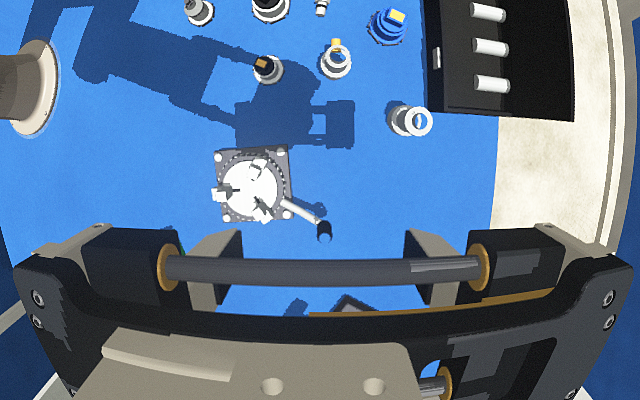

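View pics/s4.png

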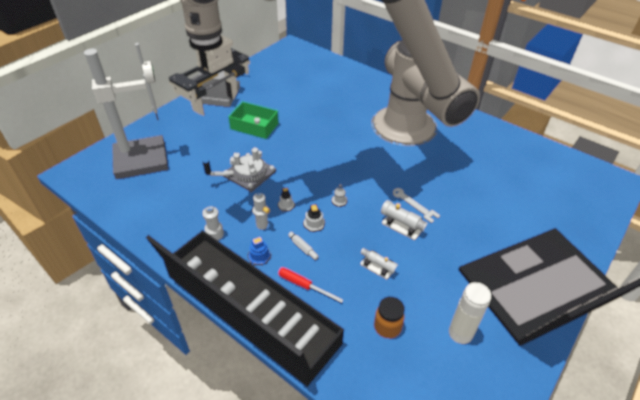

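Run:
```python
from h import *
w,p=load('w4'); s,_=load('s4'); d,_=load('d4')
a=cv2.resize(w[20:100,290:380],None,fx=5,fy=5,interpolation=cv2.INTER_CUBIC)
b=cv2.resize(w[140:250,200:340],None,fx=5,fy=5,interpolation=cv2.INTER_CUBIC)
cv2.imwrite('pics/w4a.png',a);cv2.imwrite('pics/w4b.png',b)
c=cv2.resize(s[180:250,240:310],None,fx=6,fy=6,interpolation=cv2.INTER_CUBIC);e=cv2.resize(d[180:250,345:415],None,fx=6,fy=6,interpolation=cv2.INTER_CUBIC)
cv2.imwrite('pics/sd4.png',np.hstack([c,e])[:,:800])
X,er=tri(ray('scene',(266,209)),ray('side',(374.3,203)));print('stub',X,er)
```

```text
stub [658.17717629 -42.00457798  80.39292945] [0.9156119710165102, 0.9156119710164662]
```

View pics/w4a.png

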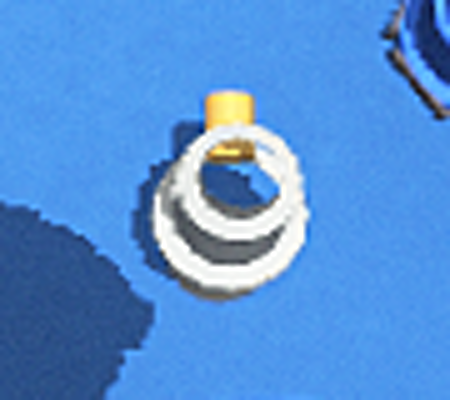

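View pics/w4b.png

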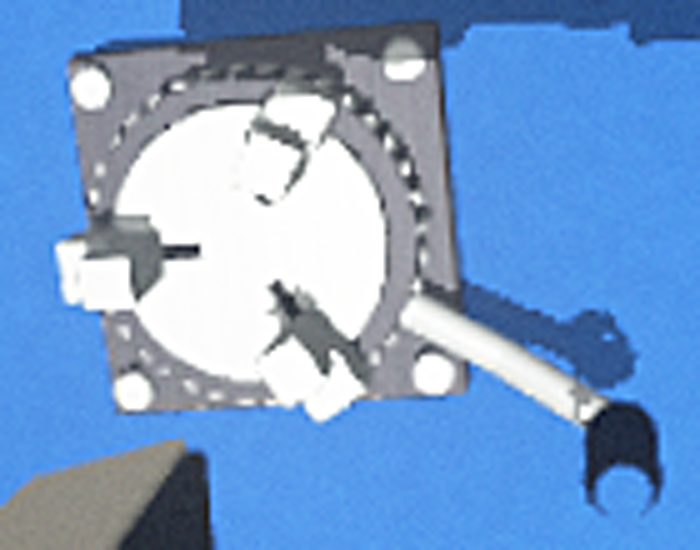

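View pics/sd4.png

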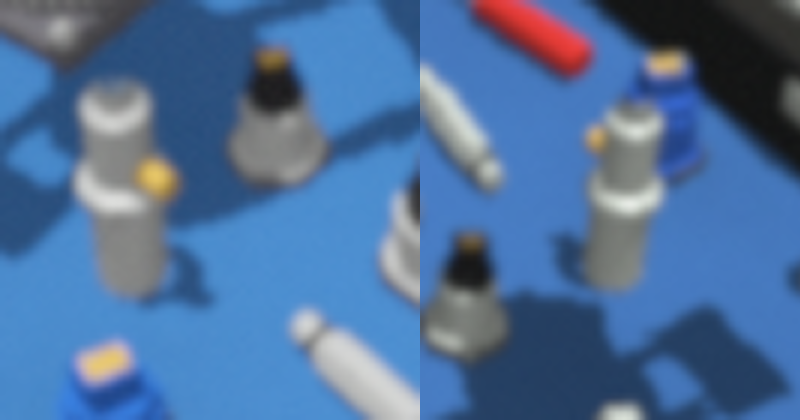

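Run:
```python
from h import *
w,p=load('w4')
for n,a,b,c in [('top',(259.2,196.7),(380.8,200),(338,56.4)),('collar',(260.3,210.8),(379.3,211.3),(336,63.6))]:
    X,e=tri(ray('scene',a),ray('side',b),ray('wrist',c,p)); print(n,X.round(1),np.round(e,1))
print(plane('wrist',(338,56.4),112,p).round(1),plane('wrist',(336,63.6),68,p).round(1))
Q=[plane('wrist',c,17,p) for c in [(218.2,158),(280.8,152),(226.6,218),(286.6,214.4)]]
for q in Q: print(q.round(1))
print('c',np.mean(Q,0).round(1))
print('stub',plane('wrist',(336,40.5),78,p).round(1))
print('grip',plane('wrist',(200+623/5,140+490/5),99,p).round(1))
```

```text
top [659.7 -65.8 111.5] [2.1 1.9 1.8]
collar [661.5 -64.9  60.2] [1.2 1.1 0.1]
[661.3 -65.  112. ] [661.2 -66.2  68. ]
[ 476.  -194.6   17. ]
[ 577.1 -190.    17. ]
[ 480.3 -294.2   17. ]
[ 581.  -289.9   17. ]
c [ 528.6 -242.2   17. ]
stub [661.4 -36.   78. ]
grip [ 640.2 -298.5   99. ]
```

```bash
python3 -m jog '{"xyz":[[0.15,0.9,-0.8],[0.15,0.9,-0.8],[0.15,0.9,-0.8],[0.15,0.9,-0.8],[0.15,0.9,-0.8],[0.15,0.9,-0.8],[0.15,0.9,-0.8],[0.15,0.5,-0.8],[0,0,0]],"angular":[[0,0,0.2],[0,0,0],[0,0,0],[0,0,0],[0,0,0],[0,0,0],[0,0,0],[0,0,0],[0,0,0]]}'
python3 - <<'E'
from h import *
ob();w,p=snap('wrist','w5');cv2.imwrite('pics/w5c.png',w)
E
```

```text
time: 9.05
tool_pos: [657.5, -69.8, 188.7]
tcp_rot: [-3.136, -0.0, 0.007]
contact_force: [-0.3, -0.7, -0.3]
grip_width: 91.9
9.05 [657.5 -69.8 188.7] [-3.136 -0.     0.007] F [-0.3 -0.7 -0.3] g 91.9 q [-0.22  0.62  1.16  0.01  1.36 -0.23]
```

View pics/w5c.png

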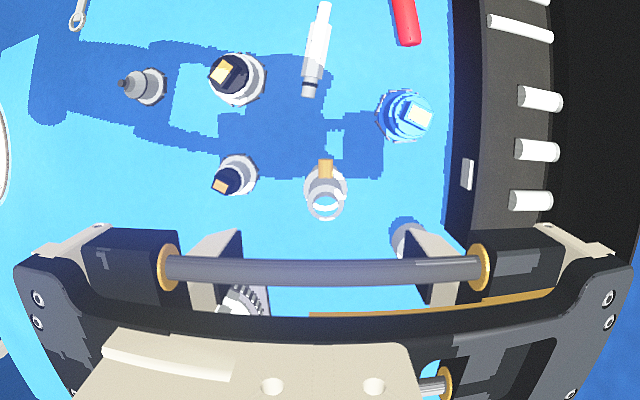

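The injector ring is at (325,205) with the brass stub at (326,165). The heads are at (238,78) and (236,175), the nut at (150,85), the quill at (317,50) and the blue look-alike at (405,117).

```bash
python3 - <<'E'
from h import *
w,p=load('w5'); print(plane('wrist',(325,205),112,p).round(1))
w4,p4=load('w4'); print(tri(ray('wrist',(325,205),p),ray('wrist',(338,56.4),p4)))
E
python3 -m jog '{"xyz":[[0.15,0.2,-0.8],[0,0,-0.8],[0,0,-0.8],[0,0,-0.8],[0,0,-0.8],[0,0,-0.6],[0,0,-0.2],[0,0,0]],"angular":[[0,0,0],[0,0,0],[0,0,0],[0,0,0],[0,0,0],[0,0,0],[0,0,0],[0,0,0]]}'
```

```text
[660.2 -66.7 112. ]
(array([660.59091339, -65.66311043, 115.73158848]), [0.44042342397325407, 0.4404234239733172])
time: 9.9
tool_pos: [664.2, -74.0, 99.3]
tcp_rot: [-3.141, -0.014, 0.004]
contact_force: [0.6, -0.2, 0.2]
grip_width: 91.6
```

```bash
python3 -m jog '{"xyz":[[-0.18,0.4,-0.3],[0,0,-0.25],[0,0,0]],"angular":[[0,0,0],[0,0,0],[0,0,0]]}'
python3 -m jog '{"xyz":[[0,0,0]],"angular":[[0,0,0]]}'
```

```text
time: 10.2
tool_pos: [661.3, -65.7, 89.6]
tcp_rot: [3.141, -0.018, 0.004]
contact_force: [0.5, -0.3, 0.3]
grip_width: 91.4
time: 10.3
tool_pos: [661.4, -65.5, 89.9]
tcp_rot: [3.141, -0.018, 0.004]
contact_force: [0.0, 0.8, -0.2]
grip_width: 92.1
```

```bash
python3 -m jog '{"xyz":[[0,0,-0.12],[0,0,-0.05],[0,0,0],[0,0,0],[0,0,0],[0,0,0]],"angular":[[0,0.17,0],[0,0,0],[0,0,0],[0,0,0],[0,0,0],[0,0,0]]}'
python3 -m jog '{"xyz":[[0,0,0],[0,0,0],[0,0,0],[0,0,0],[0,0,0],[0,0,0]],"angular":[[0,0,0],[0,0,0],[0,0,0],[0,0,0],[0,0,0],[0,0,0]]}' 1
```

```text
time: 10.9
tool_pos: [661.9, -65.7, 86.9]
tcp_rot: [3.141, 0.0, 0.005]
contact_force: [0.1, 0.4, -0.4]
grip_width: 91.7
time: 11.5
tool_pos: [661.9, -65.7, 87.1]
tcp_rot: [3.141, -0.0, 0.004]
contact_force: [-0.1, 0.0, 0.2]
grip_width: 48.6
```

```bash
python3 -m jog '{"xyz":[[0,0,0],[0,0,0],[0,0,0],[0,0,0],[0,0,0]],"angular":[[0,0,0],[0,0,0],[0,0,0],[0,0,0],[0,0,0]]}'
python3 -m jog '{"xyz":[[0,0,0.3],[0,0,0.6],[0,0,1],[0,0,1],[0,0,0.4],[0,0,0]],"angular":[[0,0,0],[0,0,0],[0,0,0],[0,0,0],[0,0,0],[0,0,0]]}'
python3 - <<'E'
from h import *
ob();s,p=snap('scene','s6');snap('wrist','w6');crop(s,'s6c',200,110,340,260,4)
E
```

```text
time: 12.0
tool_pos: [661.2, -65.7, 87.0]
tcp_rot: [3.141, 0.002, 0.005]
contact_force: [0.2, 0.7, -0.2]
grip_width: 29.1
time: 12.6
tool_pos: [659.4, -65.1, 154.1]
tcp_rot: [-3.141, 0.007, 0.005]
contact_force: [-0.0, 0.2, -5.2]
grip_width: 29.0
12.6 [659.4 -65.1 154.1] [-3.141  0.007  0.005] F [-0.   0.2 -5.2] g 29.0 q [-0.21  0.66  1.2  -0.    1.29 -0.22]
```

View pics/s6c.png

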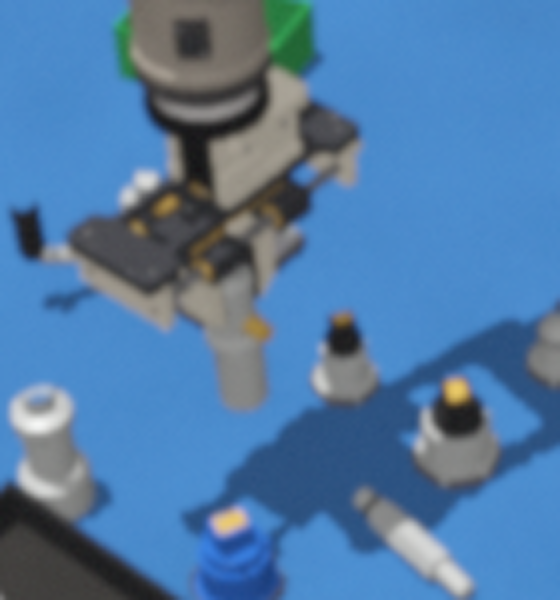

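```bash
python3 -m jog '{"xyz":[[0,0,1],[0,0,1],[-0.3,-0.4,0.4],[-0.7,-0.95,0],[-0.7,-0.95,0],[-0.7,-0.95,0],[-0.7,-0.95,0],[-0.7,-0.95,0],[-0.7,-0.95,0],[-0.7,-0.95,0]],"angular":[[0,0,0],[0,0,0],[0,0,0],[0,0,0],[0,0,0],[0,0,0],[0,0,0],[0,0,0],[0,0,0],[0,0,0]]}'
python3 -m jog '{"xyz":[[-0.6,-0.75,0],[0,0,0],[0,0,0]],"angular":[[0,0,0],[0,0,0],[0,0,0]]}'
```

```text
time: 13.7
tool_pos: [543.2, -209.6, 188.1]
tcp_rot: [-3.135, 0.031, 0.009]
contact_force: [0.6, -0.8, -4.7]
grip_width: 29.4
time: 14.0
tool_pos: [525.9, -228.3, 185.0]
tcp_rot: [-3.133, 0.036, 0.004]
contact_force: [-0.5, -0.2, -4.9]
grip_width: 29.2
```

```bash
python3 -m jog '{"xyz":[[0.14,-0.6,0.2],[0,0,0],[0,0,0]],"angular":[[-0.08,-0.34,0],[0,0,0],[0,0,0]]}'
python3 - <<'E'
from h import *
ob();s,p=snap('scene','s7');snap('wrist','w7');d,_=snap('side','d7')
c=cv2.resize(s[100:200,200:300],None,fx=4,fy=4,interpolation=cv2.INTER_CUBIC);e=cv2.resize(d[210:310,330:430],None,fx=4,fy=4,interpolation=cv2.INTER_CUBIC)
cv2.imwrite('pics/sd7.png',np.hstack([c,e]))
E
```

```text
time: 14.3
tool_pos: [528.2, -238.8, 187.2]
tcp_rot: [-3.139, 0.003, 0.004]
contact_force: [0.2, 0.9, -4.6]
grip_width: 29.3
14.3 [ 528.2 -238.8  187.2] [-3.139e+00  3.000e-03  4.000e-03] F [ 0.2  0.9 -4.6] g 29.3 q [-0.56  0.48  1.43  0.    1.24 -0.56]
```

View pics/sd7.png

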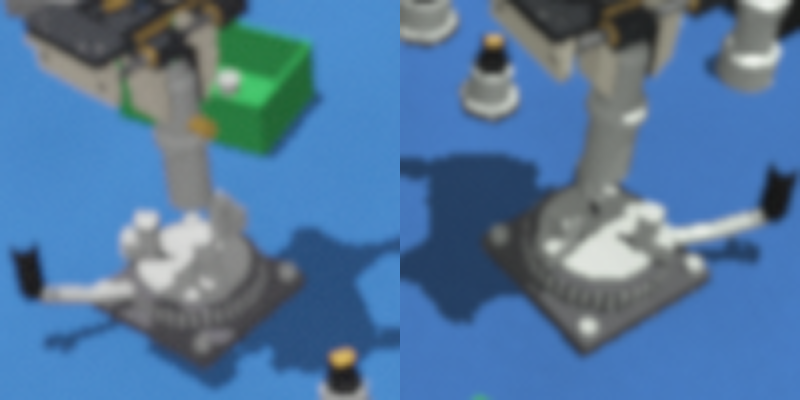

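View pics/w7.png

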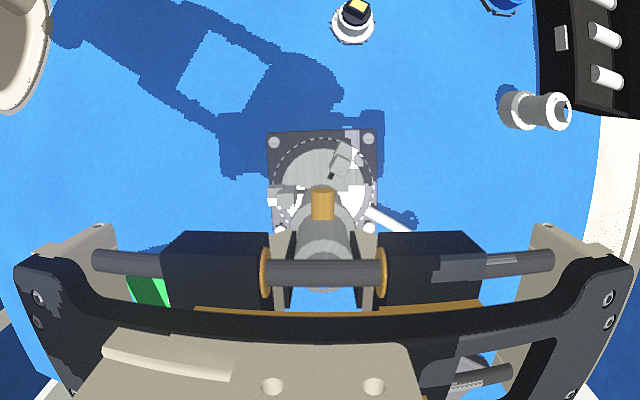

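Run:
```python
from h import *
for n in ('scene','side'):
    print(n,proj(n,(528.2,-238.8,100)).round(1),proj(n,(528.2,-238.8,162)).round(1), proj(n,(528.7,-241.5,40)).round(1))
X,e=tri(ray('scene',(247.5,150.5)),ray('side',(330+603/4,210+188/4)));print(X,e)
```

```text
scene [247.  149.6] [245. 133.] [248.1 164.4]
side [381.4 251.7] [384.  235.7] [379.7 266.6]
[ 612.66521335 -326.30354732  136.05560798] [127.8188262801877, 127.8188262801876]
```

```bash
python3 -m jog '{"xyz":[[0,-0.13,-0.5],[0,0,-0.5],[0,0,0]],"angular":[[0,0,0],[0,0,0],[0,0,0]]}'
```

```text
time: 14.75
tool_pos: [528.7, -240.6, 165.1]
tcp_rot: [-3.139, 0.004, 0.007]
contact_force: [0.1, -0.1, -5.5]
grip_width: 29.3
```

```bash
python3 -m jog '{"xyz":[[0,-0.04,-0.5],[0,0,-0.5],[0,0,-0.3],[0,0,0]],"angular":[[0,0,0],[0,0,0],[0,0,0],[0,0,0]]}'
python3 -m jog '{"xyz":[[0,0,-0.2],[0,0,0]],"angular":[[0,0,0],[0,0,0]]}'
```

```text
time: 15.15
tool_pos: [528.2, -241.0, 135.7]
tcp_rot: [-3.138, 0.006, 0.007]
contact_force: [-0.4, 0.8, -3.8]
grip_width: 29.1
time: 15.35
tool_pos: [528.3, -241.1, 131.3]
tcp_rot: [-3.138, 0.006, 0.007]
contact_force: [-0.3, 0.8, -4.8]
grip_width: 29.3
```

```bash
python3 -m jog '{"xyz":[[0,0,-0.15],[0,0,0]],"angular":[[0,0,0],[0,0,0]]}'
python3 -m jog '{"xyz":[[0,0,-0.1]],"angular":[[0,0,0]]}'
```

```text
time: 15.55
tool_pos: [528.6, -241.3, 128.6]
tcp_rot: [-3.138, 0.005, 0.006]
contact_force: [0.1, 0.9, -5.1]
grip_width: 29.3
time: 15.65
tool_pos: [528.9, -241.5, 127.0]
tcp_rot: [-3.139, 0.004, 0.007]
contact_force: [-1.1, -0.4, 2.9]
grip_width: 29.0
```

The foot is seated with the TCP at z = 127 and a +8 N change, which agrees with 87 + 40. I'll release it, rise, and go back to the lever.

```bash
python3 -m jog '{"xyz":[[0,0,0],[0,0,0],[0,0,0],[0,0,0],[0,0,0],[0,0,0]],"angular":[[0,0,0],[0,0,0],[0,0,0],[0,0,0],[0,0,0],[0,0,0]]}' -1
python3 -m jog '{"xyz":[[0,0,0.5],[0,0,1],[0,0,1],[0,0,1],[0,0,1],[0,0,0]],"angular":[[0,0,0],[0,0,0],[0,0,0],[0,0,0],[0,0,0],[0,0,0]]}'
python3 - <<'E'
from h import *
ob();s,p=snap('scene','s8');w,_=snap('wrist','w8');d,_=snap('side','d8')
c=cv2.resize(s[100:200,200:300],None,fx=4,fy=4,interpolation=cv2.INTER_CUBIC);e=cv2.resize(d[210:310,330:430],None,fx=4,fy=4,interpolation=cv2.INTER_CUBIC)
cv2.imwrite('pics/sd8.png',np.hstack([c,e]))
E
```

```text
time: 16.25
tool_pos: [530.7, -242.6, 130.1]
tcp_rot: [3.141, -0.002, 0.006]
contact_force: [-0.3, 0.1, 0.9]
grip_width: 72.8
time: 16.85
tool_pos: [530.4, -242.4, 226.4]
tcp_rot: [3.14, -0.003, 0.007]
contact_force: [0.5, 0.5, 0.2]
grip_width: 92.2
16.85 [ 530.4 -242.4  226.4] [ 3.14e+00 -3.00e-03  7.00e-03] F [0.5 0.5 0.2] g 92.2 q [-0.56  0.45  1.36  0.    1.33 -0.57]
```

View pics/sd8.png

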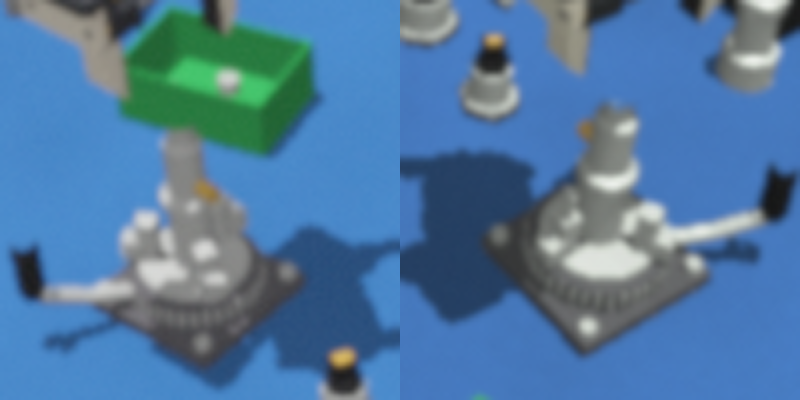

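The injector stands upright in the open chuck. Now the lever.

```bash
python3 -m jog '{"xyz":[[0.55,-0.29,0],[0.55,-0.29,0],[0.55,-0.29,0],[0.55,-0.29,0],[0.55,-0.29,0],[0.55,-0.29,0],[0.55,-0.29,0],[0.55,-0.29,0],[0.55,-0.29,0],[0.55,-0.29,0]],"angular":[[0,0,1],[0,0,1],[0,0,1],[0,0,1],[0,0,1],[0,0,1],[0,0,1],[0,0,1],[0,0,1],[0,0,1]]}' -0.05
python3 -m jog '{"xyz":[[0,0,-1],[0,0,-1],[0,0,0]],"angular":[[0,0,0.7],[0,0,0.7],[0,0,0]]}'
```

```text
time: 18.0
tool_pos: [636.3, -297.8, 205.4]
tcp_rot: [-3.113, 0.014, 1.095]
contact_force: [1.4, 0.4, -0.9]
grip_width: 48.0
time: 18.3
tool_pos: [635.9, -297.6, 158.3]
tcp_rot: [-3.106, 0.012, 1.25]
contact_force: [-0.2, -0.4, 0.5]
grip_width: 48.1
```

```bash
python3 -m jog '{"xyz":[[0.24,-0.14,-0.7],[0,0,0],[0,0,0]],"angular":[[0,-0.35,0],[0,0,0],[0,0,0]]}'
python3 - <<'E'
from h import *
ob();snap('wrist','w9')
E
```

```text
time: 18.6
tool_pos: [640.1, -299.9, 143.0]
tcp_rot: [-3.137, -0.001, 1.245]
contact_force: [0.3, 0.3, 0.7]
grip_width: 48.3
18.6 [ 640.1 -299.9  143. ] [-3.137e+00 -1.000e-03  1.245e+00] F [0.3 0.3 0.7] g 48.3 q [-0.55  0.75  1.05 -0.    1.34 -1.79]
```

View pics/w9.png

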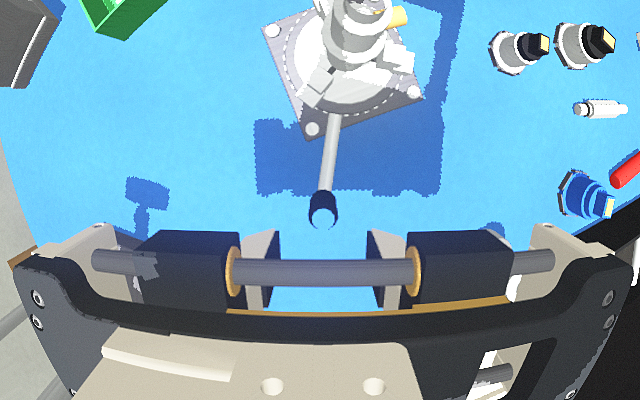

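The handle is centred between the fingers at (323,215). I'll descend and grip it.

```bash
python3 -m jog '{"xyz":[[0,0,-0.8],[0,0,-0.8],[0,0,-0.8],[0,0,-0.8],[0,0,-0.6],[0,0,0]],"angular":[[0,0,0],[0,0,0],[0,0,0],[0,0,0],[0,0,0],[0,0,0]]}'
python3 -m jog '{"xyz":[[0,0,0],[0,0,0],[0,0,0],[0,0,0],[0,0,0]],"angular":[[0,0,0],[0,0,0],[0,0,0],[0,0,0],[0,0,0]]}' 1
```

```text
time: 19.25
tool_pos: [642.6, -300.9, 71.9]
tcp_rot: [3.139, 0.003, 1.242]
contact_force: [0.2, 0.0, 0.4]
grip_width: 48.2
time: 19.75
tool_pos: [644.1, -301.4, 75.4]
tcp_rot: [3.134, 0.003, 1.241]
contact_force: [0.5, -1.0, -4.2]
grip_width: 20.7
```

```bash
python3 -m jog '{"xyz":[[0,0,0],[0,0,0],[0,0,-0.6],[-0.1,0.05,-0.3],[0,0,0]],"angular":[[0,0,0],[0,0,0],[0,0,0],[0,0,0],[0,0,0]]}' -0.05
python3 -m jog '{"xyz":[[0,0,0],[0,0,0],[0,0,0],[0,0,0],[0,0,0]],"angular":[[0,0,0],[0,0,0],[0,0,0],[0,0,0],[0,0,0]]}' 1
```

```text
time: 20.25
tool_pos: [642.0, -300.5, 56.5]
tcp_rot: [3.133, 0.004, 1.241]
contact_force: [0.3, -0.4, -0.8]
grip_width: 47.9
time: 20.75
tool_pos: [641.8, -300.6, 56.2]
tcp_rot: [3.134, 0.004, 1.241]
contact_force: [0.1, 0.5, -2.4]
grip_width: 21.2
```

```bash
python3 -m jog '{"xyz":[[-0.28,-0.48,0],[-0.32,-0.45,0],[-0.36,-0.42,0],[-0.40,-0.39,0]],"angular":[[0,0,-0.83],[0,0,-0.83],[0,0,-0.83],[0,0,-0.83]]}'
python3 -m jog '{"xyz":[[-0.43,-0.35,0],[-0.46,-0.31,0],[-0.48,-0.27,0],[-0.5,-0.23,0]],"angular":[[0,0,-0.83],[0,0,-0.83],[0,0,-0.83],[0,0,-0.83]]}'
```

```text
time: 21.15
tool_pos: [618.6, -332.3, 56.2]
tcp_rot: [3.129, -0.001, 0.888]
contact_force: [5.0, 1.4, -3.1]
grip_width: 21.0
time: 21.55
tool_pos: [584.7, -356.5, 56.2]
tcp_rot: [3.12, -0.006, 0.53]
contact_force: [5.3, -0.6, -2.8]
grip_width: 21.3
```

```bash
python3 -m jog '{"xyz":[[-0.51,-0.2,0],[-0.53,-0.16,0]],"angular":[[0,0,-0.83],[0,0,-0.83]]}'
python3 -m jog '{"xyz":[[-0.54,-0.12,0]],"angular":[[0,0,-0.83]]}'
python3 -m jog '{"xyz":[[-0.3,-0.05,0]],"angular":[[0,0,-0.45]]}'
```

```text
time: 21.75
tool_pos: [565.3, -364.4, 56.3]
tcp_rot: [3.116, -0.009, 0.351]
contact_force: [3.8, -0.9, -3.2]
grip_width: 21.3
time: 21.85
tool_pos: [555.1, -367.0, 56.2]
tcp_rot: [3.115, -0.011, 0.261]
contact_force: [4.6, 0.4, -3.5]
grip_width: 20.9
time: 21.95
tool_pos: [549.5, -368.2, 56.3]
tcp_rot: [3.114, -0.012, 0.211]
contact_force: [5.9, 1.1, -4.3]
grip_width: 21.4
```

```bash
python3 -m jog '{"xyz":[[-0.25,-0.03,0]],"angular":[[0,0,-0.35]]}'
python3 -m jog '{"xyz":[[-0.25,-0.03,0]],"angular":[[0,0,-0.35]]}'
```

```text
time: 22.05
tool_pos: [545.5, -368.7, 56.2]
tcp_rot: [3.113, -0.014, 0.173]
contact_force: [8.3, -0.1, -4.5]
grip_width: 21.4
time: 22.15
tool_pos: [542.4, -369.1, 56.3]
tcp_rot: [3.112, -0.018, 0.136]
contact_force: [13.9, 1.9, -7.4]
grip_width: 20.9
```

```bash
python3 -m jog '{"xyz":[[-0.25,-0.02,0]],"angular":[[0,0,-0.2]]}'
python3 -m jog '{"xyz":[[-0.3,-0.02,0]],"angular":[[0,0,-0.1]]}'
```

```text
time: 22.25
tool_pos: [540.4, -369.3, 56.3]
tcp_rot: [3.11, -0.024, 0.114]
contact_force: [18.0, 1.0, -9.9]
grip_width: 21.6
time: 22.35
tool_pos: [538.6, -369.5, 56.3]
tcp_rot: [3.107, -0.032, 0.104]
contact_force: [22.5, 1.2, -12.2]
grip_width: 21.4
```

```bash
python3 -m jog '{"xyz":[[-0.4,-0.02,0]],"angular":[[0,0,0]]}'
python3 -m jog '{"xyz":[[-0.4,-0.02,0]],"angular":[[0,0,0]]}'
python3 - <<'E'
from h import *
ob();s,p=snap('scene','s10');w,_=snap('wrist','w10');d,_=snap('side','d10')
c=cv2.resize(s[100:200,200:300],None,fx=4,fy=4,interpolation=cv2.INTER_CUBIC);e=cv2.resize(d[210:310,330:430],None,fx=4,fy=4,interpolation=cv2.INTER_CUBIC)
cv2.imwrite('pics/sd10.png',np.hstack([c,e]))
E
```

```text
time: 22.45
tool_pos: [536.1, -369.8, 56.3]
tcp_rot: [3.103, -0.043, 0.104]
contact_force: [29.8, -1.1, -17.0]
grip_width: 21.9
time: 22.55
tool_pos: [534.6, -370.2, 56.3]
tcp_rot: [3.099, -0.056, 0.104]
contact_force: [32.3, -0.4, -19.6]
grip_width: 22.0
22.55 [ 534.6 -370.2   56.3] [ 3.099 -0.056  0.104] F [ 32.3  -0.4 -19.6] g 22.0 q [-0.73  0.69  1.43  0.01  0.95 -0.84]
```

View pics/sd10.png

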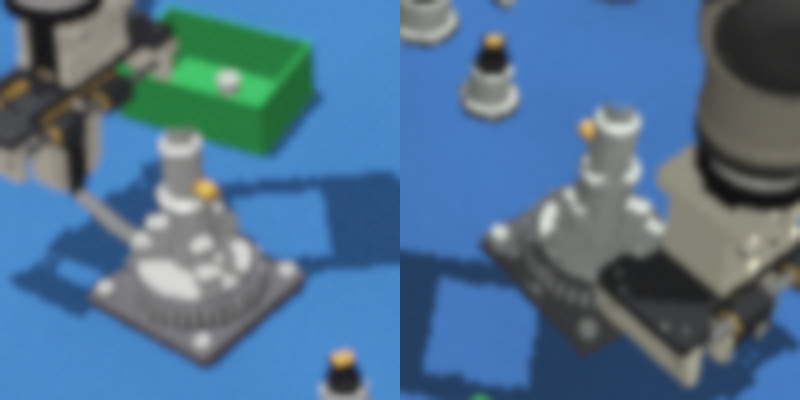

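View pics/w10.png

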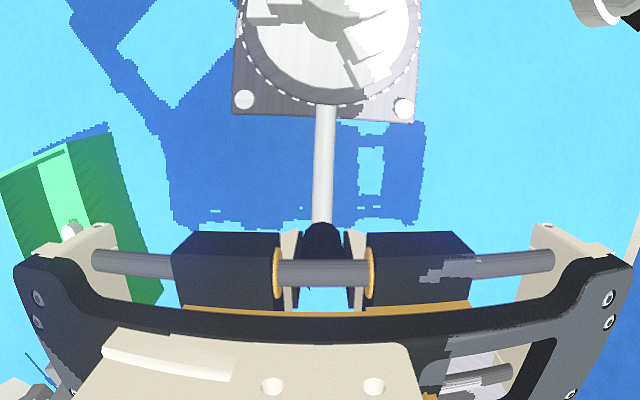

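The injector stands upright between the closed jaws and the lever grip took 32 N. I'll release.

```bash
python3 -m jog '{"xyz":[[0,0,0],[0,0,0],[0,0,0],[0,0,0]],"angular":[[0,0,0],[0,0,0],[0,0,0],[0,0,0]]}' -0.05
python3 -m jog '{"xyz":[[0,0,0.5],[0,0,1],[0,0,1],[0,0,1],[0,0,1],[0,0,1],[0,0,1],[0,0,1],[0,0,1],[0,0,0.5]],"angular":[[0,0,0],[0,0,0],[0,0,0],[0,0,0],[0.35,0.5,0],[0,0,-0.9],[0,0,0],[0,0,0],[0,0,0],[0,0,0]]}' -0.05
python3 - <<'E'
from h import *
ob();s,p=snap('scene','s11');w,_=snap('wrist','w11');d,_=snap('side','d11')
c=cv2.resize(s[100:200,200:300],None,fx=4,fy=4,interpolation=cv2.INTER_CUBIC);e=cv2.resize(d[210:310,330:430],None,fx=4,fy=4,interpolation=cv2.INTER_CUBIC)
cv2.imwrite('pics/sd11.png',np.hstack([c,e]))
E
```

```text
time: 23.1
tool_pos: [539.8, -369.2, 56.2]
tcp_rot: [3.096, -0.062, 0.106]
contact_force: [-0.7, -0.4, -0.2]
grip_width: 47.0
time: 24.1
tool_pos: [534.5, -370.3, 250.9]
tcp_rot: [3.138, -0.011, 0.001]
contact_force: [0.7, -0.1, 0.3]
grip_width: 48.4
24.1 [ 534.5 -370.3  250.9] [ 3.138e+00 -1.100e-02  1.000e-03] F [ 0.7 -0.1  0.3] g 48.4 q [-0.73  0.56  1.11  0.01  1.46 -0.73]
```

View pics/sd11.png

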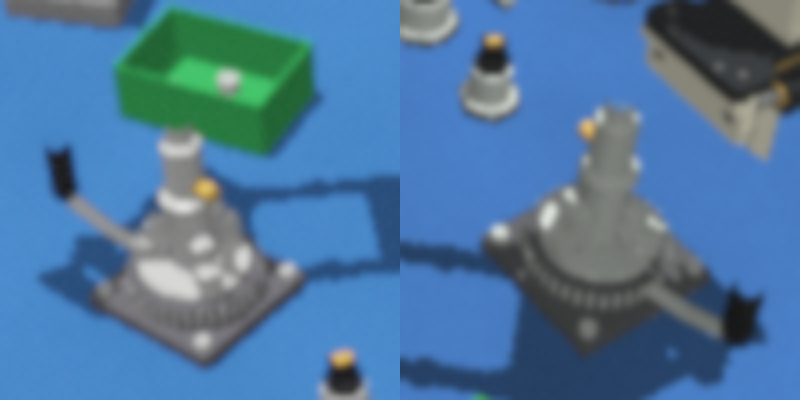

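View pics/s11.png

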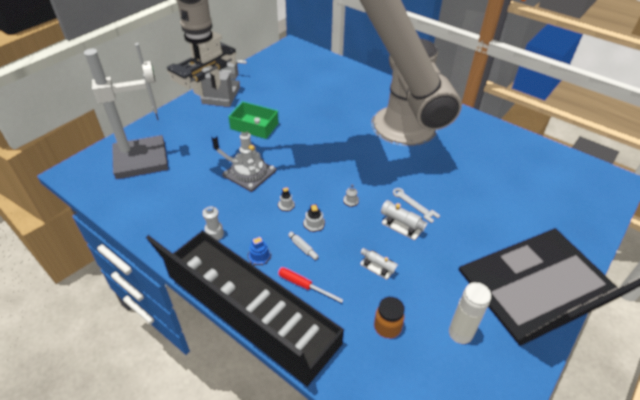

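View pics/w11.png

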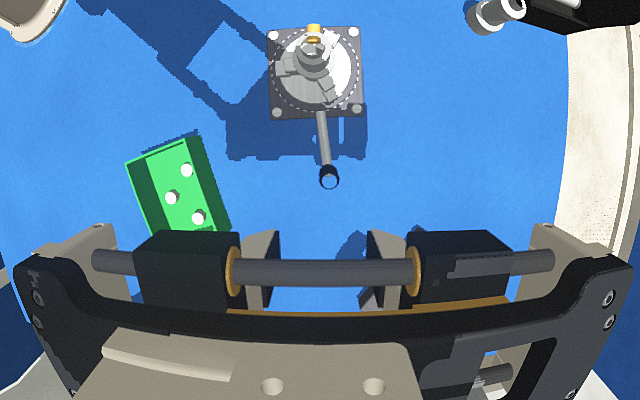

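The injector is upright and clamped, with the lever grip now at wrist pixel (329,180). In the scene view the nut moved from (340,195) to (352,195), so the disturbance has hit the nut. Next I'll survey the rests.

```bash
python3 -m jog '{"xyz":[[0,1,0.4],[0,1,0.4],[0,1,0.4],[0,1,0.4],[0,1,0.2],[0,1,0.2],[0,1,0.2],[0,1,0.2],[0,1,0],[0,1,0]],"angular":[[0,0,0],[0,0,0],[0,0,0],[0,0,0],[0,0,0],[0,0,0],[0,0,0],[0,0,0],[0,0,0],[0,0,0]]}' -1
python3 -m jog '{"xyz":[[-0.2,1,0],[-0.2,1,0],[-0.2,1,0],[-0.2,1,0],[-0.2,1,0],[-0.2,1,0],[-0.2,1,0],[-0.2,1,0],[0,1,0],[0,1,0]],"angular":[[0,0,0],[0,0,0],[0,0,0],[0,0,0],[0,0,0],[0,0,0],[0,0,0],[0,0,0],[0,0,0],[0,0,0]]}'
```

```text
time: 25.25
tool_pos: [531.3, -149.0, 299.1]
tcp_rot: [-3.138, -0.007, 0.006]
contact_force: [1.0, -0.1, 0.2]
grip_width: 91.8
time: 26.25
tool_pos: [490.4, 74.7, 305.6]
tcp_rot: [-3.138, -0.013, 0.018]
contact_force: [0.7, 0.6, 1.3]
grip_width: 92.2
```

```bash
python3 -m jog '{"xyz":[[0,1,0.2],[0,1,0.2],[0,1,0.2],[0,1,0.2],[0,0,0],[0,0,0]],"angular":[[0,0,0],[0,0,0],[0,0,0],[0,0,0],[0,0,0],[0,0,0]]}'
python3 - <<'E'
from h import *
ob();snap('wrist','w12');s,_=snap('scene','s12');d,_=snap('side','d12')
E
```

```text
time: 26.85
tool_pos: [483.0, 166.8, 325.5]
tcp_rot: [-3.136, -0.016, 0.029]
contact_force: [0.5, 0.4, -0.5]
grip_width: 91.9
26.85 [483.  166.8 325.5] [-3.136 -0.016  0.029] F [ 0.5  0.4 -0.5] g 91.9 q [0.18 0.25 1.39 0.   1.49 0.15]
```

View pics/w12.png

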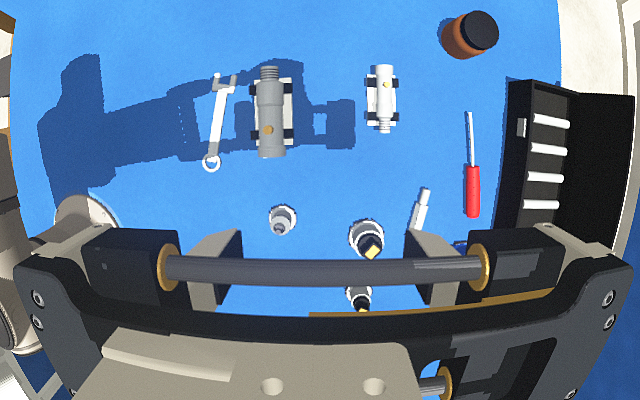

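View pics/d12.png

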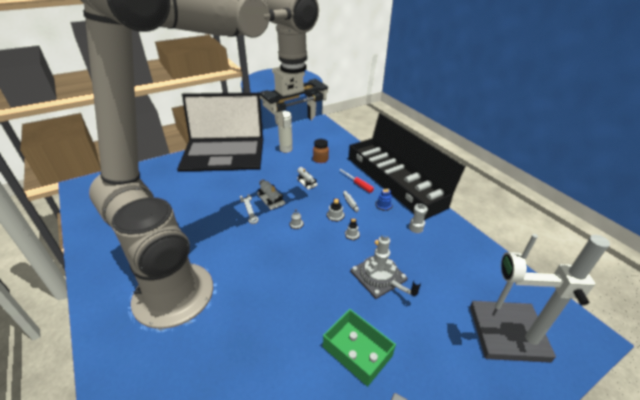

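Run:
```python
from h import *
w,_=load('w12')
cv2.imwrite('pics/w12a.png',cv2.resize(w[55:165,240:305],None,fx=5,fy=5,interpolation=cv2.INTER_CUBIC))
cv2.imwrite('pics/w12b.png',cv2.resize(w[55:140,350:415],None,fx=6,fy=6,interpolation=cv2.INTER_CUBIC))
```

```text
(no output)
```

View pics/w12a.png

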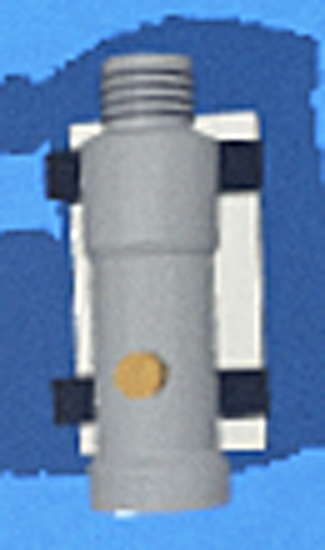

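View pics/w12b.png

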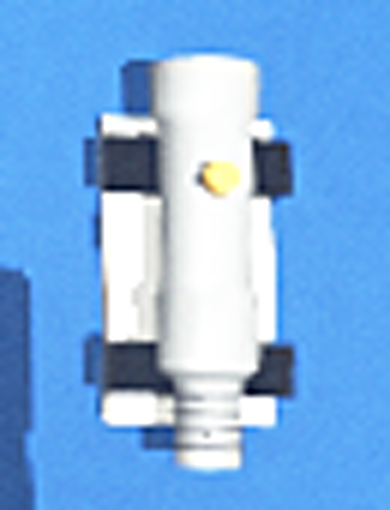

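```bash
python3 - <<'E'
from h import *
w,p=load('w12');R=cv2.Rodrigues(p['rvec'])[0];print('cam',(-R.T@p['tvec']).round(0))
def P(px,z): return plane('wrist',px,z,p)
L=lambda x,y:(240+x/5,55+y/5); S=lambda x,y:(350+x/6,55+y/6)
n=P(L(147,57),53);h=P(L(159,508),60);print('L noz',n.round(1),'head',h.round(1),'len',np.linalg.norm((n-h)[:2]).round(1),'mid',((n+h)/2).round(1),'dir',(n-h)[:2]/np.linalg.norm((n-h)[:2]))
h=P(S(207,57),43);n=P(S(208,468),39);print('S noz',n.round(1),'head',h.round(1),'len',np.linalg.norm((n-h)[:2]).round(1),'mid',((n+h)/2).round(1),'dir',(n-h)[:2]/np.linalg.norm((n-h)[:2]))
# side-edge mid lines at axis height
for nm,f,z,rows in [('L',L,39,[((103,192),90),((83,216),190),((97,217),330),((90,230),485)]),('S',S,30,[((155,260),95),((160,252),230),((162,255),330),((178,242),440)])]:
    for (a,b),y in rows: print(nm,P(f((a+b)/2,y),z).round(1), 'w',np.linalg.norm(P(f(a,y),z)-P(f(b,y),z)).round(1))
E
python3 - <<'E'
from h import *
s,_=load('s12');d,_=load('d12')
cv2.imwrite('pics/s12a.png',cv2.resize(s[185:285,340:450],None,fx=7,fy=6,interpolation=cv2.INTER_CUBIC)[:600]);cv2.imwrite('pics/d12a.png',cv2.resize(d[155:225,235:335],None,fx=8,fy=8,interpolation=cv2.INTER_CUBIC))
E
```

```text
cam [479. 237. 484.]
L noz [410.8 310.5  53. ] head [417.2 183.9  60. ] len 126.8 mid [414.  247.2  56.5] dir [-0.05089079  0.99870422]
S noz [577.2 220.5  39. ] head [572.4 320.7  43. ] len 100.3 mid [574.8 270.6  41. ] dir [ 0.04730166 -0.99888065]
L [409. 303.  39.] w 25.8
L [410.3 273.7  39. ] w 38.6
L [413.2 233.   39. ] w 34.9
L [414.4 188.   39. ] w 41.2
S [575.5 313.4  30. ] w 26.5
S [576.1 279.3  30. ] w 23.2
S [577.7 254.4  30. ] w 23.5
S [579.3 227.1  30. ] w 16.3
```

View pics/s12a.png

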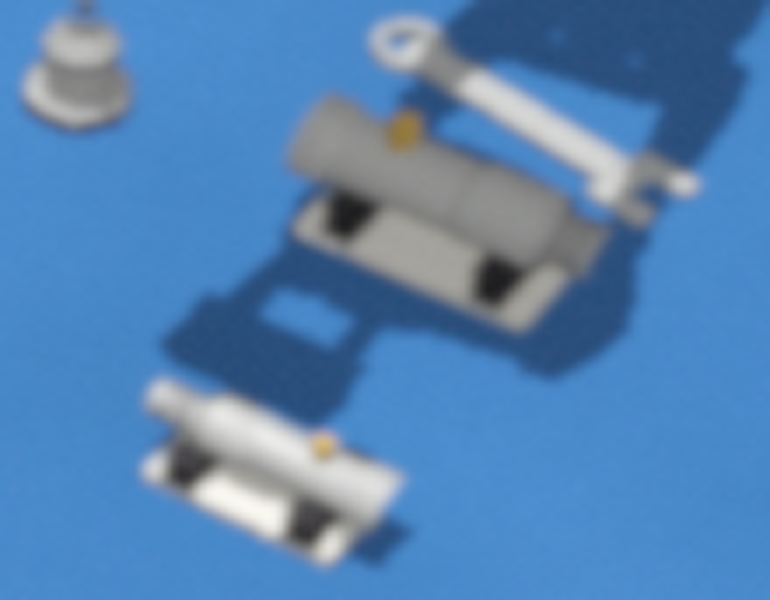

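View pics/d12a.png

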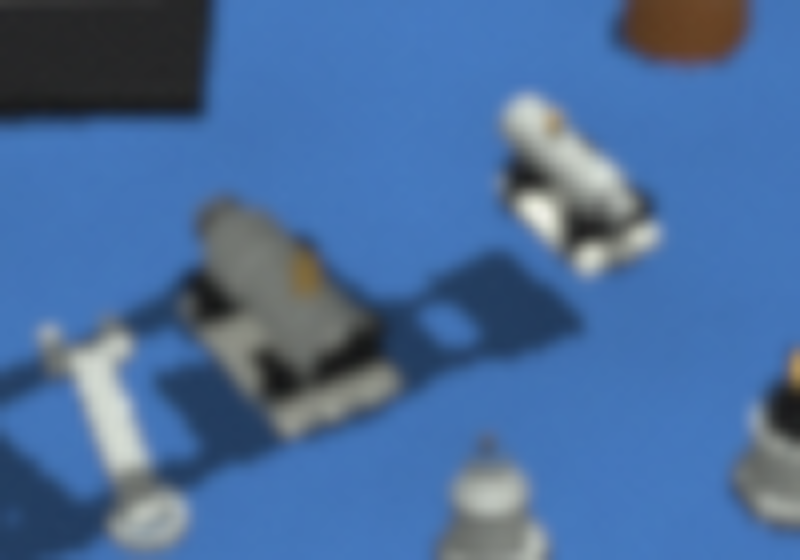

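Run:
```python
from h import *
w,p=load('w12')
for n,a,b,c,z in [('L',(397.9,204.2),(273.3,186.5),(267.8,130),69),('S',(386,258.5),(304.4,169.3),(386.5,84.5),50)]:
    X,e=tri(ray('scene',a),ray('side',b),ray('wrist',c,p)); print(n,X.round(1),np.round(e,1)); print(plane('wrist',c,z,p).round(1))
```

```text
L [412.8 220.7  71.7] [1.3 1.1 0.8]
[412.9 221.1  69. ]
S [574.7 289.6  48.8] [1.2 1.5 0.9]
[574.6 290.4  50. ]
```

Wrist view: the large rest has its threaded nozzle end at (269,66) and its flange at (272,157). The small rest has its flange at (385,65) and its nozzle at (385,133). The stub heights came out at 72 and 49 mm, against 69 and 50 in the text. I'll measure the loose parts now.

Run:
```python
from h import *
w,p=load('w12'); s,_=load('s12');d,_=load('d12')
cv2.imwrite('pics/w12c.png',cv2.resize(w[180:270,255:400],None,fx=5,fy=5,interpolation=cv2.INTER_CUBIC))
c=cv2.resize(s[175:265,275:365],None,fx=4.4,fy=4.4,interpolation=cv2.INTER_CUBIC);e=cv2.resize(d[180:260,275:365],None,fx=4.4,fy=4.95,interpolation=cv2.INTER_CUBIC)
cv2.imwrite('pics/sd12.png',np.hstack([c,e]))
for n,px,z in [('jar',(470,35),85),('spanner ring',(211,162),5),('spanner jaw',(222,80),5),('sd tip',(470,113),5),('sd butt',(472,215),10),('nut',(283,218),20)]: print(n,plane('wrist',px,z,p).round(0))
```

```text
jar [688. 373.  85.]
spanner ring [308. 168.   5.]
spanner jaw [327. 300.   5.]
sd tip [732. 264.   5.]
sd butt [755.  88.  10.]
nut [428.  82.  20.]
```

View pics/w12c.png

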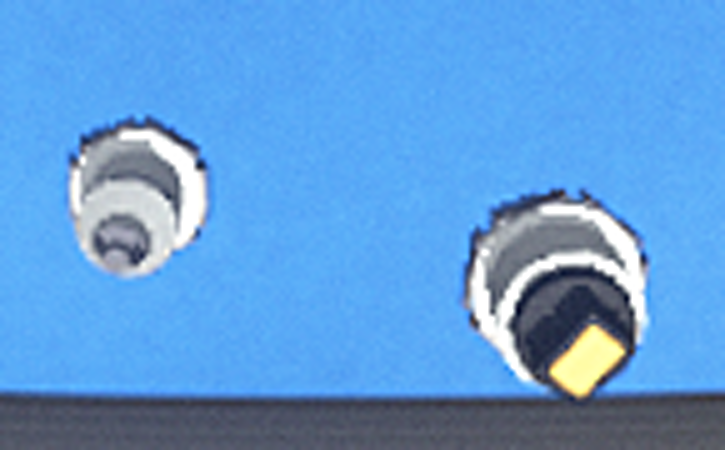

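View pics/sd12.png

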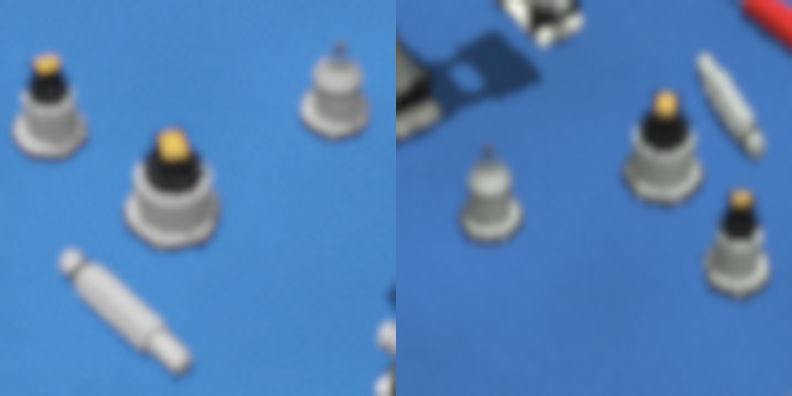

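Run:
```python
from h import *
w,p=load('w12')
print('nut foot',plane('wrist',(282.7,217.2),9,p).round(1),'sleeve',plane('wrist',(280.4,225.6),40,p).round(1))
print('hL foot',plane('wrist',(366.4,236.6),9,p).round(1))
S=lambda x,y:(275+x/4.4,175+y/4.4); D=lambda x,y:(275+(x-396)/4.4,180+y/4.95)
# sleeve-top centres (nut) and plug/cap
for n,a,b in [('nut top40',S(338,80),D(490,183)),('hL cap base',S(172,185),D(665,140)),('hS cap base',S(48,100),D(740,235)),('quill',S(124,310),D(730,105))]:
    X,e=tri(ray('scene',a),ray('side',b));print(n,X.round(1),np.round(e,1))
```

```text
nut foot [426.6  79.2   9. ] sleeve [426.3  75.9  40. ]
hL foot [565.2  48.2   9. ]
nut top40 [425.2  75.7  33.8] [1.3 1.3]
hL cap base [565.9  48.   31.4] [0.8 0.8]
hS cap base [560.  -62.   33.1] [1.3 1.3]
quill [649.1  76.8   8.3] [1.2 1.2]
```

```bash
python3 -m jog '{"xyz":[[-0.3,-0.48,-0.95],[-0.3,-0.48,-0.95],[-0.3,-0.48,-0.95],[-0.3,-0.48,-0.95],[-0.3,-0.48,-0.95],[-0.3,-0.48,-0.95],[-0.3,-0.48,-0.95],[-0.3,-0.48,-0.95],[-0.2,-0.5,-0.9],[0,0,0]],"angular":[[0,0.1,-0.2],[0,0,0],[0,0,0],[0,0,0],[0,0,0],[0,0,0],[0,0,0],[0,0,0],[0,0,0],[0,0,0]]}' -1
python3 - <<'E'
from h import *
ob();snap('wrist','w13')
E
```

```text
time: 28.0
tool_pos: [427.8, 68.4, 149.2]
tcp_rot: [-3.137, -0.006, -0.007]
contact_force: [0.4, 0.3, 0.4]
grip_width: 91.9
28.0 [427.8  68.4 149.2] [-3.137 -0.006 -0.007] F [0.4 0.3 0.4] g 91.9 q [-0.02  0.26  1.88  0.01  0.99 -0.02]
```

View pics/w13.png

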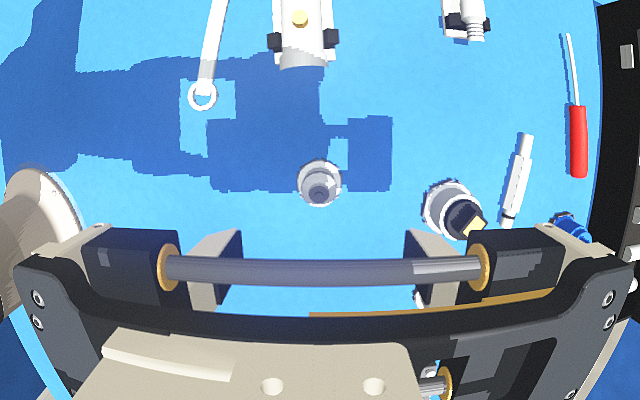

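Run:
```python
from h import *
w,p=load('w13'); cv2.imwrite('pics/w13c.png',cv2.resize(w[140:220,280:360],None,fx=6,fy=6,interpolation=cv2.INTER_CUBIC))
w2,p2=load('w12')
print(plane('wrist',(319.5,182),9,p).round(1), plane('wrist',(319,193),62,p).round(1))
print(tri(ray('wrist',(319,193),p),ray('wrist',(255+121/5,180+245/5),p2)))
```

```text
[426.4  76.7   9. ] [426.3  78.6  62. ]
(array([426.47444839,  77.5582036 ,  58.7621485 ]), [0.3338645571910363, 0.33386455719108404])
```

View pics/w13c.png

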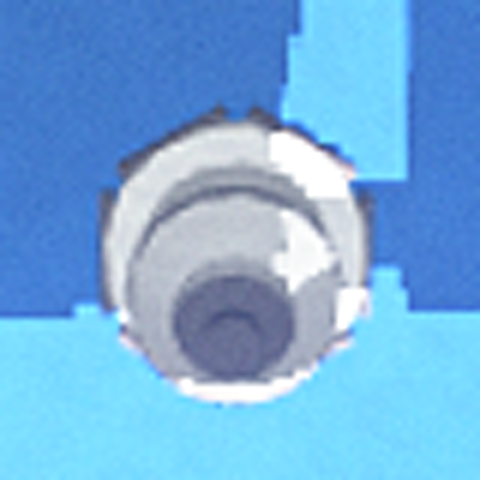

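```bash
python3 -m jog '{"xyz":[[-0.07,0.44,-1],[0,0,-1],[0,0,-1],[0,0,-1],[0,0,-1],[0,0,0]],"angular":[[0,0,0],[0,0,0],[0,0,0],[0,0,0],[0,0,0],[0,0,0]]}'
```

```text
time: 28.65
tool_pos: [435.4, 78.5, 54.5]
tcp_rot: [-3.136, -0.025, -0.011]
contact_force: [-0.2, -0.1, -0.4]
grip_width: 91.8
```

```bash
python3 -m jog '{"xyz":[[-0.43,-0.05,-0.6],[0,0,-0.6],[0,0,-0.5],[0,0,0]],"angular":[[-0.04,0.24,0.1],[0,0,0],[0,0,0],[0,0,0]]}'
```

```text
time: 29.05
tool_pos: [429.2, 77.8, 22.0]
tcp_rot: [-3.141, -0.003, 0.001]
contact_force: [-0.7, 1.1, -0.8]
grip_width: 91.9
```

```bash
python3 -m jog '{"xyz":[[-0.14,0,-0.35],[0,0,0]],"angular":[[0,0,0],[0,0,0]]}'
python3 -m jog '{"xyz":[[0,0,0],[0,0,0],[0,0,0],[0,0,0],[0,0,0],[0,0,0],[0,0,0],[0,0,0],[0,0,0],[0,0,0]],"angular":[[0,0,0],[0,0,0],[0,0,0],[0,0,0],[0,0,0],[0,0,0],[0,0,0],[0,0,0],[0,0,0],[0,0,0]]}' 1
```

```text
time: 29.25
tool_pos: [426.5, 77.8, 15.2]
tcp_rot: [-3.141, -0.003, 0.002]
contact_force: [-0.3, 0.5, -0.3]
grip_width: 91.7
time: 30.25
tool_pos: [426.8, 77.8, 16.3]
tcp_rot: [-3.141, -0.004, 0.002]
contact_force: [-0.5, 0.1, 0.2]
grip_width: 31.4
```

Grip width is 31.4 mm, which confirms nut_small. I'll lift and carry it.

```bash
python3 -m jog '{"xyz":[[0,0,0.4],[0,0,1],[0,0,1],[0,0,1],[0,0.6,0.5],[0.8,0.6,0],[0.8,0.6,0],[0.8,0.6,0],[0.8,0.6,0],[0.8,0.6,0]],"angular":[[0,0,0],[0,0,0],[0,0,0],[0,0,0],[0,0,0],[0,0,0],[0,0,0],[0,0,0],[0,0,0],[0,0,0]]}'
python3 -m jog '{"xyz":[[0.8,0.6,0],[0.8,0.4,0],[0.8,0.2,0],[0.8,0,0],[0,0,0]],"angular":[[0,0,0],[0,0,0],[0,0,0],[0,0,0],[0,0,0]]}'
```

```text
time: 31.25
tool_pos: [505.6, 151.3, 100.8]
tcp_rot: [-3.141, -0.001, -0.0]
contact_force: [-0.2, 0.6, -2.3]
grip_width: 30.9
time: 31.75
tool_pos: [572.1, 178.2, 101.5]
tcp_rot: [-3.141, 0.0, 0.002]
contact_force: [0.5, 0.2, -1.6]
grip_width: 31.2
```

```bash
python3 -m jog '{"xyz":[[0.42,0,-0.5],[0,0,0]],"angular":[[0,0,0],[0,0,0]]}'
python3 - <<'E'
from h import *
ob();w,p=snap('wrist','w14')
E
```

```text
time: 31.95
tool_pos: [579.7, 178.0, 90.6]
tcp_rot: [-3.141, 0.002, 0.002]
contact_force: [-0.2, -0.3, -2.9]
grip_width: 31.2
31.95 [579.7 178.   90.6] [-3.141e+00  2.000e-03  2.000e-03] F [-0.2 -0.3 -2.9] g 31.2 q [0.17 0.62 1.46 0.   1.06 0.17]
```

View pics/w14.png

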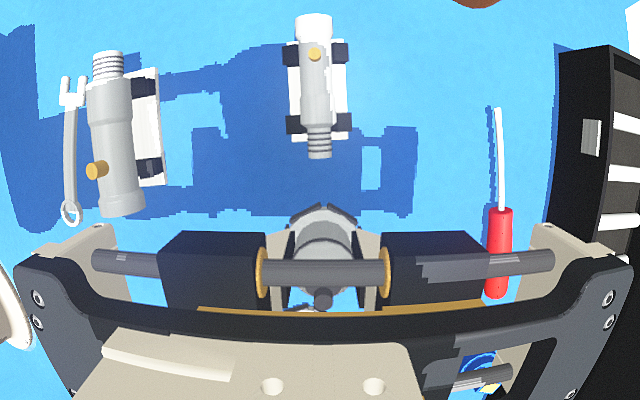

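Run:
```python
from h import *
w,p=load('w14');w2,p2=load('w12')
cv2.imwrite('pics/w14c.png',cv2.resize(w[5:170,270:365],None,fx=3.6,fy=3.6,interpolation=cv2.INTER_CUBIC))
for z in(30,39): print(plane('wrist',(319.5,158),z,p).round(1))
print('tri tip',tri(ray('wrist',(319.5,158),p),ray('wrist',(350+208/6,55+468/6),p2)))
print('tri stub',tri(ray('wrist',(315,54),p),ray('wrist',(386.5,84.5),p2)))
print('tri head',tri(ray('wrist',(314,13.5),p),ray('wrist',(350+207/6,55+57/6),p2)))
for z in (30,34): print('axis at mid',[plane('wrist',q,z,p).round(1) for q in [(319.3,145),(316.5,95),(313.8,30)]])
```

```text
[578.1 220.2  30. ]
[578.2 221.4  39. ]
tri tip (array([578.23807612, 220.48193169,  33.69741592]), [0.22570047195760523, 0.225700471957577])
tri stub (array([575.38315738, 291.01693175,  46.652217  ]), [0.1888065994662861, 0.1888065994662782])
tri head (array([574.05115451, 322.35998808,  37.32465852]), [0.7402346027785839, 0.7402346027787194])
axis at mid [array([578. , 229.5,  30. ]), array([576.1, 265. ,  30. ]), array([574.1, 312.7,  30. ])]
axis at mid [array([578. , 229.9,  34. ]), array([576.1, 264.7,  34. ]), array([574.2, 311.5,  34. ])]
```

View pics/w14c.png

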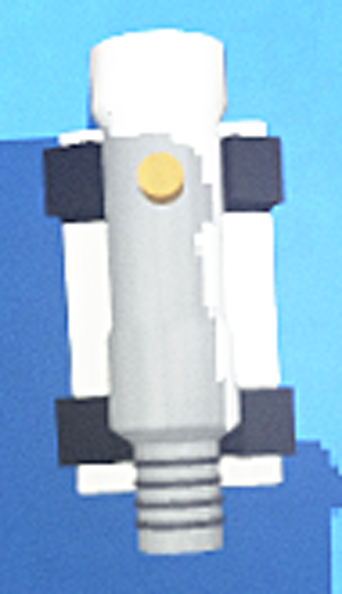

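```bash
python3 -m jog '{"xyz":[[0.02,0.06,-0.8],[0,0,-0.8],[0,0,-0.8],[0,0,-0.6],[0,0,0]],"angular":[[0,0,0],[0,0,0],[0,0,0],[0,0,0],[0,0,0]]}'
```

```text
time: 32.5
tool_pos: [577.3, 179.1, 30.1]
tcp_rot: [-3.141, 0.003, 0.001]
contact_force: [-0.5, -0.0, -2.8]
grip_width: 31.1
```

```bash
python3 -m jog '{"xyz":[[0.13,0,-0.35],[0,0,0],[0,0,-0.15],[0,0,0]],"angular":[[0,0,0],[0,0,0],[0,0,0],[0,0,0]]}'
python3 -m jog '{"xyz":[[0,0,-0.15]],"angular":[[0,0,0]]}'
```

```text
time: 32.9
tool_pos: [581.0, 179.2, 21.2]
tcp_rot: [-3.141, 0.001, 0.001]
contact_force: [-0.5, -0.1, -2.6]
grip_width: 31.3
time: 33.0
tool_pos: [581.6, 179.3, 18.9]
tcp_rot: [-3.14, -0.001, 0.001]
contact_force: [0.3, 0.4, -2.0]
grip_width: 31.3
```

```bash
python3 -m jog '{"xyz":[[-0.06,0,-0.1],[0,0,0]],"angular":[[0,0,0],[0,0,0]]}'
python3 -m jog '{"xyz":[[0,0,-0.05]],"angular":[[0,0,0]]}'
```

```text
time: 33.2
tool_pos: [580.2, 179.3, 16.6]
tcp_rot: [-3.14, -0.001, 0.001]
contact_force: [0.0, 0.5, -0.9]
grip_width: 31.1
time: 33.3
tool_pos: [580.4, 179.4, 16.3]
tcp_rot: [-3.14, -0.001, 0.001]
contact_force: [-3.3, 0.2, 9.9]
grip_width: 31.2
```

```bash
python3 -m jog '{"xyz":[[0,0,0],[0,0,0],[0,0,0],[0,0,0],[0,0,0]],"angular":[[0,0,0],[0,0,0],[0,0,0],[0,0,0],[0,0,0]]}' -0.5
python3 -m jog '{"xyz":[[0,0,0.4],[0,0,1],[0,0,1],[0,0,1],[0,0,1],[0,-1,1],[0,-1,1],[0,-1,0],[0,-1,0],[0,0,0]],"angular":[[0,0,0],[0,0,0],[0,0,0],[0,0,0],[0,0,0],[0,0,0],[0,0,0],[0,0,0],[0,0,0],[0,0,0]]}' -1
python3 - <<'E'
from h import *
ob();w,p=snap('wrist','w15')
E
```

```text
time: 33.8
tool_pos: [581.6, 179.6, 17.6]
tcp_rot: [-3.14, -0.004, 0.001]
contact_force: [-0.4, 0.2, -1.1]
grip_width: 65.9
time: 34.8
tool_pos: [581.1, 97.7, 156.4]
tcp_rot: [-3.14, -0.009, 0.004]
contact_force: [-0.5, -0.3, 0.2]
grip_width: 91.8
34.8 [581.1  97.7 156.4] [-3.14  -0.009  0.004] F [-0.5 -0.3  0.2] g 91.8 q [0.04 0.51 1.45 0.   1.17 0.03]
```

View pics/w15.png

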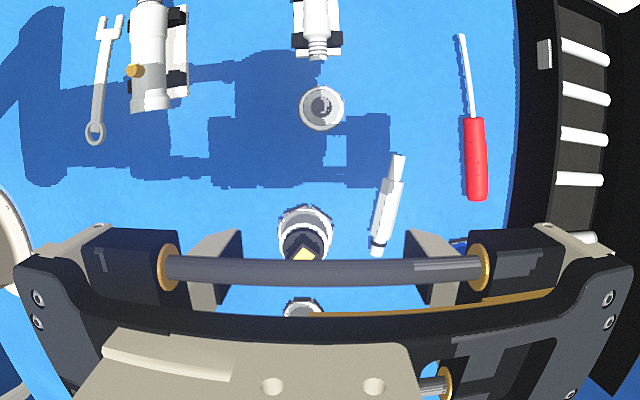

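Run:
```python
from h import *
w,p=load('w15');cv2.imwrite('pics/w15c.png',cv2.resize(w[0:140,280:360],None,fx=4.2,fy=4.2,interpolation=cv2.INTER_CUBIC))
cv2.imwrite('pics/w15d.png',cv2.resize(w[190:265,265:345],None,fx=6,fy=6,interpolation=cv2.INTER_CUBIC))
```

```text
(no output)
```

View pics/w15c.png

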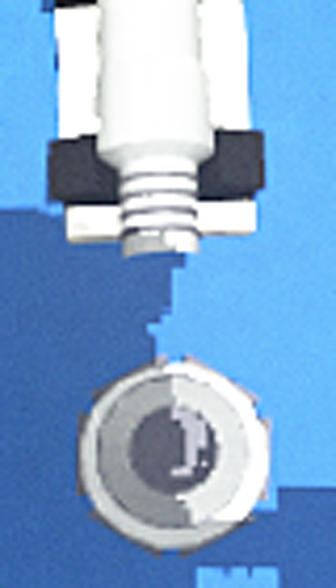

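View pics/w15d.png

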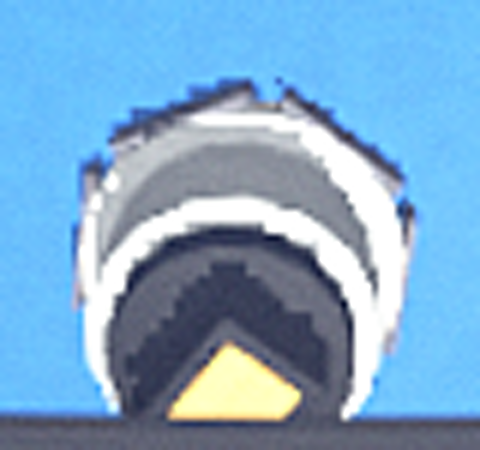

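Run:
```python
from h import *
w,p=load('w15')
print('nut',plane('wrist',(321.4,108.3),9,p).round(1),'foot top edge', plane('wrist',(321,360/4.2),9,p).round(1))
print('tip',plane('wrist',(318.1,59),25,p).round(1))
print('hL',plane('wrist',(305.8,230.8),9,p).round(1), 'plug',plane('wrist',(265+235/6,190+385/6),68,p).round(1))
```

```text
nut [581.8 177.9   9. ] foot top edge [581.4 200.3   9. ]
tip [578.6 224.2  25. ]
hL [565.5  51.5   9. ] plug [566.6  52.   68. ]
```

The nut stands at (581,178) in line with the small rest, with a gap of about 20 mm. Head_large comes next.

```bash
python3 -m jog '{"xyz":[[-0.38,-1,0],[-0.38,-0.7,0],[0,-1,0],[0,0,-1],[0,0,0]],"angular":[[0,0.1,0],[0,0,0],[0,0,0],[0,0,0],[0,0,0]]}'
python3 - <<'E'
from h import *
ob();w,p=snap('wrist','w16')
cv2.imwrite('pics/w16c.png',cv2.resize(w[120:260,240:400],None,fx=4.5,fy=4.2,interpolation=cv2.INTER_CUBIC))
E
```

```text
time: 35.35
tool_pos: [564.3, 46.5, 136.5]
tcp_rot: [-3.137, 0.001, 0.006]
contact_force: [0.4, 0.6, 0.2]
grip_width: 91.7
35.35 [564.3  46.5 136.5] [-3.137e+00  1.000e-03  6.000e-03] F [0.4 0.6 0.2] g 91.7 q [-0.06  0.5   1.54  0.    1.11 -0.06]
```

View pics/w16c.png

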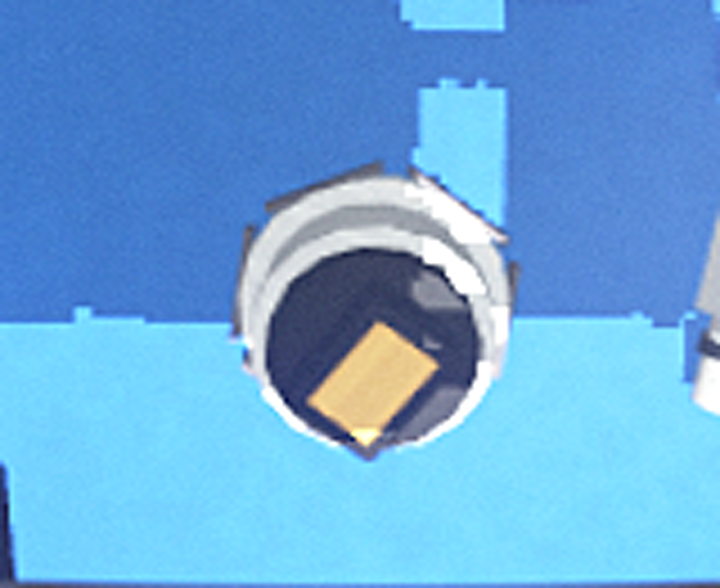

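```bash
python3 - <<'E'
from h import *
w,p=load('w16')
print(plane('wrist',(322.9,202.9),50,p).round(1),plane('wrist',(323.6,189.3),9,p).round(1),plane('wrist',(322.9,211.4),68,p).round(1))
E
python3 -m jog '{"xyz":[[0.05,0.14,-1],[0,0,-1],[0,0,-1],[0,0,-1],[0,0,-0.9],[0,0,0]],"angular":[[0,0,0],[0,0,0],[0,0,0],[0,0,0],[0,0,0],[0,0,0]]}'
```

```text
[565.2  48.4  50. ] [565.8  50.4   9. ] [565.2  46.7  68. ]
time: 36.0
tool_pos: [570.0, 53.3, 43.6]
tcp_rot: [-3.137, -0.013, 0.011]
contact_force: [0.0, 0.1, 0.8]
grip_width: 91.2
```

```bash
python3 -m jog '{"xyz":[[-0.24,-0.22,-0.5],[0,0,-0.5],[0,0,-0.2],[0,0,0]],"angular":[[-0.04,0.12,-0.1],[0,0,0],[0,0,0],[0,0,0]]}'
```

```text
time: 36.4
tool_pos: [566.9, 49.3, 21.2]
tcp_rot: [3.142, -0.004, 0.001]
contact_force: [0.3, 0.7, 0.2]
grip_width: 91.8
```

```bash
python3 -m jog '{"xyz":[[-0.08,-0.02,-0.28],[0,0,0],[0,0,0]],"angular":[[0,0,0],[0,0,0],[0,0,0]]}'
python3 -m jog '{"xyz":[[0,0,0],[0,0,0],[0,0,0],[0,0,0],[0,0,0],[0,0,0],[0,0,0],[0,0,0],[0,0,0]],"angular":[[0,0,0],[0,0,0],[0,0,0],[0,0,0],[0,0,0],[0,0,0],[0,0,0],[0,0,0],[0,0,0]]}' 1
```

```text
time: 36.7
tool_pos: [565.9, 48.8, 16.0]
tcp_rot: [3.142, -0.006, 0.0]
contact_force: [0.4, 0.3, -0.6]
grip_width: 91.7
time: 37.6
tool_pos: [565.7, 48.8, 16.6]
tcp_rot: [3.141, -0.005, 0.0]
contact_force: [-0.5, 0.4, -0.0]
grip_width: 47.2
```

```bash
python3 -m jog '{"xyz":[[0,0,0.4],[0,0,1],[0,0,1],[-0.4,0.3,0.6],[-0.9,0.5,0],[-0.9,0.5,0],[-0.9,0.5,0],[-0.9,0.5,0],[-0.9,0.5,0],[-0.9,0.5,0]],"angular":[[0,0,0],[0,0,0],[0,0,0],[0,0,0],[0,0,0],[0,0,0],[0,0,0],[0,0,0],[0,0,0],[0,0,0]]}'
python3 -m jog '{"xyz":[[-0.6,0.6,0],[0,0.1,0],[0,0,0]],"angular":[[0,0,0],[0,0,0],[0,0,0]]}'
python3 - <<'E'
from h import *
ob();w,p=snap('wrist','w17')
cv2.imwrite('pics/w17c.png',w)
E
```

```text
time: 38.6
tool_pos: [442.1, 117.7, 79.4]
tcp_rot: [-3.141, -0.003, -0.002]
contact_force: [-0.7, 0.7, -3.2]
grip_width: 47.5
time: 38.9
tool_pos: [425.0, 133.7, 79.8]
tcp_rot: [-3.141, -0.0, 0.001]
contact_force: [0.4, 0.4, -3.3]
grip_width: 47.5
38.9 [425.  133.7  79.8] [-3.141e+00 -0.000e+00  1.000e-03] F [ 0.4  0.4 -3.3] g 47.5 q [0.13 0.39 1.93 0.   0.82 0.13]
```

View pics/w17c.png

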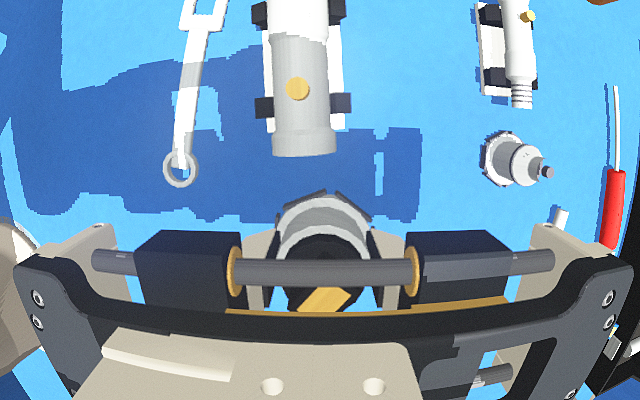

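Run:
```python
from h import *
w,p=load('w17');w2,p2=load('w12')
print('end',plane('wrist',(304.5,156.8),60,p).round(1), tri(ray('wrist',(304.5,156.8),p),ray('wrist',(240+159/5,55+508/5),p2)))
print('corners z39',plane('wrist',(272,153),39,p).round(1),plane('wrist',(336.5,152),39,p).round(1))
print('stub',tri(ray('wrist',(297,88),p),ray('wrist',(267.8,130),p2)))
print('axis',[plane('wrist',q,39,p).round(1) for q in [(304.5,140),(303,115),(300.5,55)]])
```

```text
end [415.3 182.   60. ] (array([414.13948669, 180.32961407,  39.27591679]), [0.9316546131072152, 0.9316546131071619])
corners z39 [392.8 182.1  39. ] [434.8 182.5  39. ]
stub (array([412.12588843, 221.21744069,  66.1126621 ]), [0.3662672232191149, 0.3662672232190071])
axis [array([414.2, 190.3,  39. ]), array([413.4, 206.5,  39. ]), array([411.8, 245.7,  39. ])]
```

```bash
python3 -m jog '{"xyz":[[-0.4,0,-0.6],[0,0,-0.8],[0,0,-0.8],[0,0,-0.3],[0,0,0]],"angular":[[0,0,0],[0,0,0],[0,0,0],[0,0,0],[0,0,0]]}'
```

```text
time: 39.45
tool_pos: [420.8, 132.0, 29.1]
tcp_rot: [-3.141, -0.005, -0.002]
contact_force: [-0.1, 0.3, -2.6]
grip_width: 48.0
```

```bash
python3 -m jog '{"xyz":[[-0.18,0.06,-0.35],[0,0,-0.1],[0,0,0]],"angular":[[0,0,0],[0,0,0],[0,0,0]]}'
```

```text
time: 39.75
tool_pos: [418.3, 133.0, 20.5]
tcp_rot: [-3.14, -0.007, -0.003]
contact_force: [-0.7, -0.6, -2.6]
grip_width: 47.2
```

```bash
python3 -m jog '{"xyz":[[-0.07,0.02,-0.13],[0,0,0]],"angular":[[0,0,0],[0,0,0]]}'
python3 -m jog '{"xyz":[[0,0,-0.08]],"angular":[[0,0,0]]}'
```

```text
time: 39.95
tool_pos: [417.1, 133.6, 18.2]
tcp_rot: [-3.14, -0.009, -0.003]
contact_force: [1.1, 1.0, -3.0]
grip_width: 47.2
time: 40.05
tool_pos: [417.4, 133.6, 16.8]
tcp_rot: [-3.14, -0.009, -0.003]
contact_force: [-0.3, 0.1, -3.4]
grip_width: 47.2
```

```bash
python3 -m jog '{"xyz":[[0,0,-0.05]],"angular":[[0,0,0]]}'
python3 -m jog '{"xyz":[[0,0,0],[0,0,0],[0,0,0],[0,0,0]],"angular":[[0,0,0],[0,0,0],[0,0,0],[0,0,0]]}' -0.8
python3 -m jog '{"xyz":[[0,0,0.4],[0,0,1],[0,0,1],[0,0,1],[0,0,1],[0,-1,1],[0,-1,0.5],[0,0,0]],"angular":[[0,0,0],[0,0,0],[0,0,0],[0,0,0],[0,0,0],[0,0,0],[0,0,0],[0,0,0]]}' -1
python3 - <<'E'
from h import *
ob();w,p=snap('wrist','w18')
E
```

```text
time: 40.15
tool_pos: [417.5, 133.7, 16.5]
tcp_rot: [-3.14, -0.01, -0.003]
contact_force: [-4.1, -0.7, 19.1]
grip_width: 47.0
time: 40.55
tool_pos: [418.8, 133.9, 17.6]
tcp_rot: [-3.14, -0.013, -0.002]
contact_force: [-0.3, 0.7, -0.1]
grip_width: 74.9
time: 41.35
tool_pos: [418.0, 93.1, 143.3]
tcp_rot: [-3.14, -0.014, -0.001]
contact_force: [0.1, -0.2, 0.7]
grip_width: 92.1
41.35 [418.   93.1 143.3] [-3.14e+00 -1.40e-02 -1.00e-03] F [ 0.1 -0.2  0.7] g 92.1 q [0.04 0.26 1.91 0.   0.96 0.04]
```

View pics/w18.png

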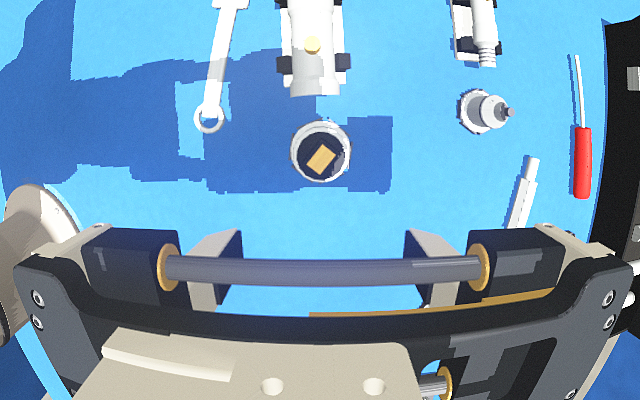

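Head_large stands upright at (321,152), in line with the large rest. Head_small is next.

```bash
python3 - <<'E'
from h import *
w,p=load('w18');print('hL placed',plane('wrist',(321,151),9,p).round(1),'plug',plane('wrist',(321,158),68,p).round(1))
E
python3 -m jog '{"xyz":[[0.88,-0.92,0],[0.88,-0.92,0],[0.88,-0.92,0],[0.88,-0.92,0],[0.88,-0.92,0],[0.88,-0.92,0],[0.88,-0.92,0],[0.6,-0.92,0],[0,0,0]],"angular":[[0,0.14,0],[0,0,0],[0,0,0],[0,0,0],[0,0,0],[0,0,0],[0,0,0],[0,0,0],[0,0,0]]}'
python3 - <<'E'
from h import *
ob();w,p=snap('wrist','w19')
cv2.imwrite('pics/w19c.png',cv2.resize(w[120:260,240:400],None,fx=4.5,fy=4.2,interpolation=cv2.INTER_CUBIC))
E
```

```text
hL placed [419.1 132.3   9. ] plug [418.6 133.4  68. ]
time: 42.3
tool_pos: [554.4, -51.5, 136.9]
tcp_rot: [-3.135, 0.013, 0.002]
contact_force: [0.2, 0.4, -0.4]
grip_width: 91.8
42.3 [554.4 -51.5 136.9] [-3.135e+00  1.300e-02  2.000e-03] F [ 0.2  0.4 -0.4] g 91.8 q [-0.23  0.49  1.55  0.    1.11 -0.24]
```

View pics/w19c.png

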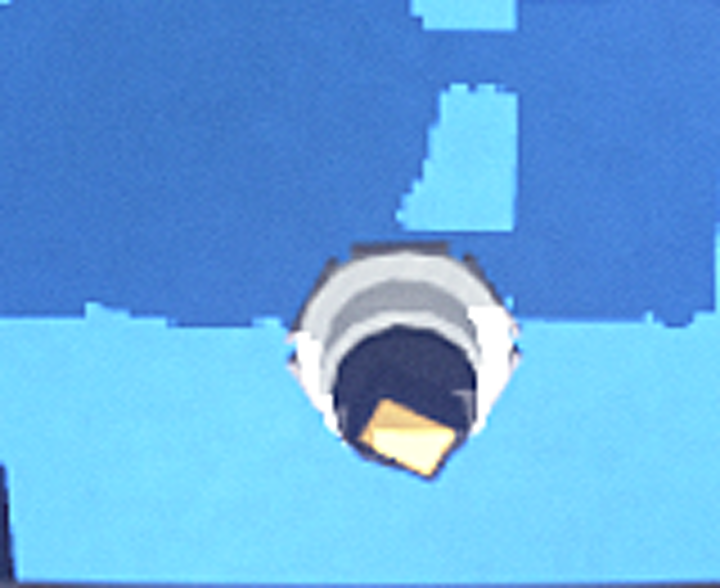

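Run:
```python
from h import *
w,p=load('w19');print(plane('wrist',(330,202.6),9,p).round(1),plane('wrist',(330,213),50,p).round(1),plane('wrist',(240+410/4.5,120+437/4.2),68,p).round(1))
```

```text
[560.7 -60.5   9. ] [560.2 -58.2  50. ] [561.  -61.6  68. ]
```

```bash
python3 -m jog '{"xyz":[[0.2,-0.5,-1],[0,0,-1],[0,0,-1],[0,0,-1],[0,0,-0.9],[0,0,0]],"angular":[[-0.06,-0.12,0],[0,0,0],[0,0,0],[0,0,0],[0,0,0],[0,0,0]]}'
```

```text
time: 42.95
tool_pos: [552.8, -51.5, 33.9]
tcp_rot: [-3.137, 0.007, 0.007]
contact_force: [-0.1, 0.1, 0.5]
grip_width: 92.1
```

```bash
python3 -m jog '{"xyz":[[0.38,-0.42,0],[0,0,-0.4],[0,0,-0.3],[0,0,0]],"angular":[[-0.04,-0.07,-0.07],[0,0,0],[0,0,0],[0,0,0]]}'
```

```text
time: 43.35
tool_pos: [561.8, -58.8, 21.2]
tcp_rot: [-3.141, -0.003, 0.0]
contact_force: [0.4, 0.8, 0.3]
grip_width: 91.7
```

```bash
python3 -m jog '{"xyz":[[-0.06,-0.06,-0.27],[0,0,0],[0,0,0]],"angular":[[0,0,0],[0,0,0],[0,0,0]]}'
python3 -m jog '{"xyz":[[0,0,0],[0,0,0],[0,0,0],[0,0,0],[0,0,0],[0,0,0],[0,0,0],[0,0,0],[0,0,0],[0,0,0]],"angular":[[0,0,0],[0,0,0],[0,0,0],[0,0,0],[0,0,0],[0,0,0],[0,0,0],[0,0,0],[0,0,0],[0,0,0]]}' 1
```

```text
time: 43.65
tool_pos: [560.7, -60.3, 15.9]
tcp_rot: [3.142, -0.004, -0.0]
contact_force: [-0.2, -0.4, -0.8]
grip_width: 91.6
time: 44.65
tool_pos: [560.8, -60.3, 16.5]
tcp_rot: [3.141, -0.005, -0.0]
contact_force: [-0.5, -0.5, 0.9]
grip_width: 33.3
```

Grip width is 33.3 mm, so this is head_small. Its target is near the jar, so I'll check clearances before carrying it there.

```bash
python3 - <<'E'
from h import *
for n,a,b in [('can',(469,312),(285,132)),('jar',(390,316),(320.5,151))]:
    X,e=tri(ray('scene',a),ray('side',b));print(n,X.round(0),np.round(e,1))
E
python3 -m jog '{"xyz":[[0,0,0.4],[0,0,1],[0,0,1],[0,0.4,1],[0,0.7,1],[0,1,0.7],[0,1,0],[0,1,0],[0,1,0],[0,1,0]],"angular":[[0,0,0],[0,0,0],[0,0,0],[0,0,0],[0,0,0],[0,0,0],[0,0,0],[0,0,0],[0,0,0],[0,0,0]]}'
```

```text
can [612. 527.  87.] [1.9 1.9]
jar [704. 384.  41.] [1.5 1.5]
time: 45.65
tool_pos: [559.0, 63.7, 125.6]
tcp_rot: [-3.141, -0.004, -0.005]
contact_force: [0.4, -1.2, -2.2]
grip_width: 33.4
```

```bash
python3 -m jog '{"xyz":[[0.05,1,0],[0.05,1,0],[0.05,1,0],[0.05,1,0],[0.05,1,0],[0.05,1,0],[0.05,1,0],[0.05,1,0],[0.05,1,0],[0.05,1,0]],"angular":[[0,0,-0.9],[0,0,-0.9],[0,0,-0.9],[0,0,-0.9],[0,0,-0.9],[0,0,-0.9],[0,0,-0.9],[0,0,-0.9],[0,0,-0.9],[0,0,-0.9]]}'
python3 -m jog '{"xyz":[[0,0.8,0],[0,0.8,0],[0,0.5,0],[0,0,0]],"angular":[[0,0,0],[0,0,0],[0,0,0],[0,0,0]]}'
```

```text
time: 46.65
tool_pos: [566.6, 272.2, 128.7]
tcp_rot: [3.141, -0.003, -0.985]
contact_force: [0.6, -0.5, -1.3]
grip_width: 33.6
time: 47.05
tool_pos: [565.6, 318.7, 128.9]
tcp_rot: [3.14, -0.002, -0.978]
contact_force: [0.4, 0.2, -2.8]
grip_width: 33.0
```

```bash
python3 -m jog '{"xyz":[[0.3,0.9,0],[0,0.9,0],[0,0.4,-0.5],[0,0,0]],"angular":[[0,0,0],[0,0,0],[0,0,0],[0,0,0]]}'
python3 - <<'E'
from h import *
ob();w,p=snap('wrist','w20');snap('side','d20');snap('scene','s20')
E
```

```text
time: 47.45
tool_pos: [572.0, 361.3, 117.8]
tcp_rot: [3.138, -0.003, -0.976]
contact_force: [-0.3, -1.2, -2.6]
grip_width: 33.0
47.45 [572.  361.3 117.8] [ 3.138e+00 -3.000e-03 -9.760e-01] F [-0.3 -1.2 -2.6] g 33.0 q [ 0.45  0.71  1.2  -0.    1.24  1.43]
```

View pics/w20.png

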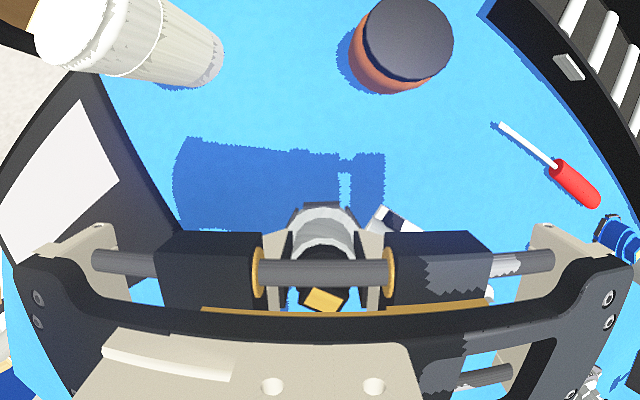

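View pics/s20.png

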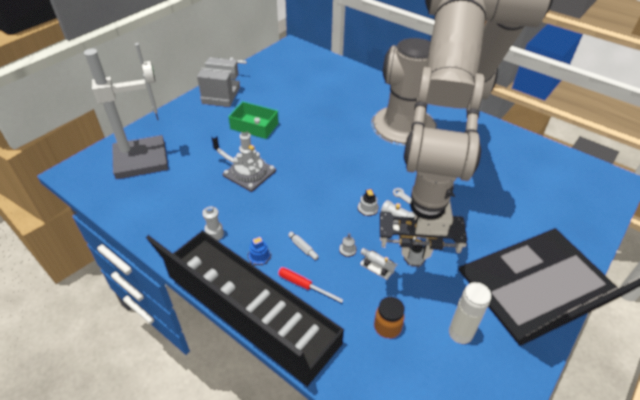

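Run:
```python
from h import *
w,p=load('w20')
for px in [(85,75),(180,232),(120,150)]: print(plane('wrist',px,15,p).round(0))
print('jar lid',plane('wrist',(408,40),85,p).round(0))
for n in ('scene','side'):
  for q in [(460,265)]: pass
print('laptop corner scene',plane('scene',(461,268),10).round(0),plane('scene',(520,340),10).round(0),'side',plane('side',(262,166),10).round(0))
```

```text
[545. 639.  15.]
[467. 458.  15.]
[502. 555.  15.]
jar lid [703. 386.  85.]
laptop corner scene [448. 446.  10.] [549. 647.  10.] side [464. 445.  10.]
```

```bash
python3 -m jog '{"xyz":[[0,0.13,-0.8],[0,0,-0.9],[0,0,-0.9],[0,0,-0.9],[0,0,-0.5],[0,0,0]],"angular":[[0,0,0],[0,0,0],[0,0,0],[0,0,0],[0,0,0],[0,0,0]]}'
```

```text
time: 48.2
tool_pos: [575.5, 358.4, 40.6]
tcp_rot: [-3.138, -0.006, -0.982]
contact_force: [-0.5, -0.5, -1.5]
grip_width: 33.3
```

```bash
python3 -m jog '{"xyz":[[-0.18,0.26,-0.3],[0,0,-0.35],[0,0,0]],"angular":[[0,0,0],[0,0,0],[0,0,0]]}'
```

```text
time: 48.5
tool_pos: [572.8, 364.0, 29.0]
tcp_rot: [-3.135, -0.006, -0.982]
contact_force: [-0.1, -0.5, -1.9]
grip_width: 33.2
```

```bash
python3 -m jog '{"xyz":[[-0.05,0,-0.35],[0,0,-0.1],[0,0,0]],"angular":[[0,0,0],[0,0,0],[0,0,0]]}'
```

```text
time: 48.8
tool_pos: [572.2, 364.6, 20.2]
tcp_rot: [-3.133, -0.007, -0.982]
contact_force: [0.2, -0.1, -1.7]
grip_width: 33.4
```

```bash
python3 -m jog '{"xyz":[[-0.02,-0.04,-0.1],[0,0,0]],"angular":[[0.01,0.11,0],[0,0,0]]}'
python3 -m jog '{"xyz":[[0,0,-0.08]],"angular":[[0,0,0]]}'
```

```text
time: 49.0
tool_pos: [571.9, 363.8, 18.3]
tcp_rot: [3.14, 0.001, -0.982]
contact_force: [-0.3, -0.4, -2.4]
grip_width: 33.4
time: 49.1
tool_pos: [572.2, 363.8, 17.0]
tcp_rot: [3.141, 0.001, -0.982]
contact_force: [0.7, 0.5, -2.5]
grip_width: 33.4
```

```bash
python3 -m jog '{"xyz":[[0,0,-0.05]],"angular":[[0,0,0]]}'
python3 -m jog '{"xyz":[[0,0,0],[0,0,0],[0,0,0]],"angular":[[0,0,0],[0,0,0],[0,0,0]]}' 0
python3 -m jog '{"xyz":[[0,0,0.4],[0,0,1],[0,0,1],[0,0,1],[0,0,1],[0,0,1],[0,-1,1],[0,-1,0.5],[0,-1,0.3],[0,-1,0]],"angular":[[0,0,0],[0,0,0],[0,0,0],[0,0,0],[0,0,0],[0,0,0],[0,0,1],[0,0,1],[0,0,1],[0,0,1]]}' 0
python3 -m jog '{"xyz":[[0,-1,1],[0,-1,1],[0,0,1],[0,0,1],[0,0,0],[0,0,0]],"angular":[[0,0,1],[0,0,1],[0,0,1],[0,0,1],[0,0,1],[0,0,0.3]]}' -1
python3 - <<'E'
from h import *
ob();w,p=snap('wrist','w21');snap('scene','s21')
E
```

```text
time: 49.2
tool_pos: [572.3, 363.9, 16.6]
tcp_rot: [3.141, 0.001, -0.982]
contact_force: [-3.5, -1.7, 6.0]
grip_width: 33.3
time: 49.5
tool_pos: [573.0, 364.1, 17.4]
tcp_rot: [-3.14, 0.001, -0.982]
contact_force: [0.5, -0.2, -0.1]
grip_width: 45.6
time: 50.5
tool_pos: [572.7, 284.6, 172.8]
tcp_rot: [-3.135, -0.004, -0.544]
contact_force: [-0.9, 0.1, 0.1]
grip_width: 45.8
time: 51.1
tool_pos: [572.6, 239.2, 261.3]
tcp_rot: [-3.135, -0.01, 0.033]
contact_force: [-0.0, -0.0, -0.3]
grip_width: 88.8
51.1 [572.6 239.2 261.3] [-3.135 -0.01   0.033] F [-0.  -0.  -0.3] g 88.8 q [0.27 0.49 1.19 0.   1.45 0.24]
```

View pics/w21.png

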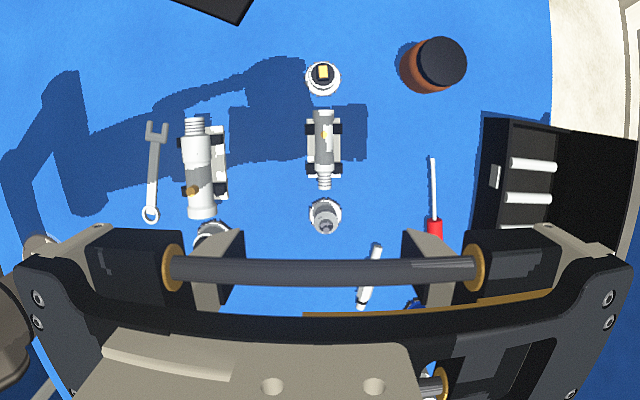

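Run:
```python
from h import *
w,p=load('w21')
cv2.imwrite('pics/w21c.png',cv2.resize(w[50:250,285:365],None,fx=3,fy=3,interpolation=cv2.INTER_CUBIC))
cv2.imwrite('pics/w21q.png',cv2.resize(w[235:320,330:400],None,fx=6,fy=6,interpolation=cv2.INTER_CUBIC))
```

```text
(no output)
```

View pics/w21c.png

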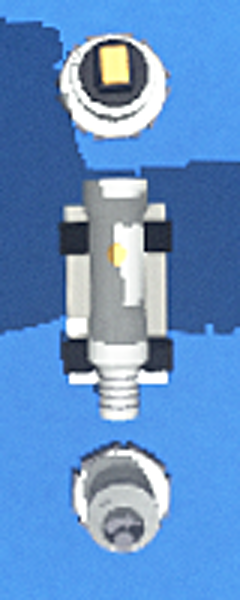

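Run:
```python
from h import *
w,p=load('w21')
h=plane('wrist',(285+114/3,50+85/3),9,p);n=plane('wrist',(285+121.5/3,50+491/3),9,p);print('head',h.round(1),'nut',n.round(1),'dist',np.linalg.norm(h-n).round(1),'want 185')
print('rest ends',plane('wrist',(285+116/3,50+180/3),40,p).round(1),plane('wrist',(285+119/3,50+419/3),35,p).round(1))
print('dir',((n-h)/np.linalg.norm(n-h))[:2])
```

```text
head [572.5 363.7   9. ] nut [581.9 179.8   9. ] dist 184.2 want 185
rest ends [574.4 320.5  40. ] [578.9 220.   35. ]
dir [ 0.05055069 -0.9987215 ]
```

The small set is spaced 184.2 mm (185 wanted) and in line. Now the quill.

```bash
python3 -m jog '{"xyz":[[0.4,-0.9,-0.4],[0.4,-0.9,-0.4],[0.4,-0.9,-0.4],[0.4,-0.9,-0.4],[0.4,-0.9,-0.4],[0.4,-0.9,-0.4],[0.4,-0.9,-0.4],[0.4,-0.9,-0.4],[0.4,-0.9,-0.4],[0,0,0]],"angular":[[-0.06,0.1,-0.3],[0,0,0],[0,0,0],[0,0,0],[0,0,0],[0,0,0],[0,0,0],[0,0,0],[0,0,0],[0,0,0]]}' -1
python3 - <<'E'
from h import *
ob();w,p=snap('wrist','w22')
cv2.imwrite('pics/w22c.png',cv2.resize(w[100:260,240:400],None,fx=4,fy=3.7,interpolation=cv2.INTER_CUBIC))
E
```

```text
time: 52.2
tool_pos: [647.1, 60.0, 179.8]
tcp_rot: [3.136, 0.011, -0.028]
contact_force: [0.2, -0.8, 0.3]
grip_width: 91.9
52.2 [647.1  60.  179.8] [ 3.136  0.011 -0.028] F [ 0.2 -0.8  0.3] g 91.9 q [-0.02  0.62  1.2  -0.01  1.33  0.01]
```

View pics/w22c.png

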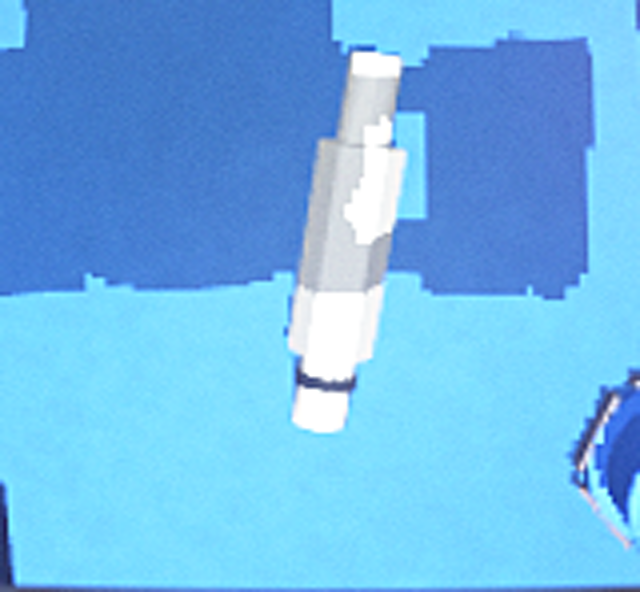

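Run:
```python
from h import *
w,p=load('w22')
f=lambda x,y,z:plane('wrist',(240+x/4,100+y/3.7),z,p)
a=f(375,57,10);b=f(319,428,10);c=f(362,145,10);d=f(331,356,10)
print(a.round(1),b.round(1),np.linalg.norm(a-b).round(1),c.round(1),d.round(1),np.linalg.norm(c-d).round(1))
print('mid',((a+b)/2).round(1),((c+d)/2).round(1),'ang',np.arctan2(*(a-b)[:2]),np.arctan2(*(c-d)[:2]))
w0=camera_params
# height check: scene+side gave quill z
```

```text
[659.6 131.8  10. ] [641.6  22.2  10. ] 111.1 [655.6 106.7  10. ] [645.6  44.6  10. ] 62.9
mid [650.6  77.   10. ] [650.6  75.6  10. ] ang 0.16320481628423225 0.15950193781728564
```

```bash
python3 - <<'E'
from h import *
w,p=load('w12')
print(plane('wrist',(508,85),50,p).round(0),plane('wrist',(497,235),50,p).round(0))
w,p=load('w15');print(plane('wrist',(518,10),50,p).round(0),plane('wrist',(507,230),50,p).round(0))
w,p=load('w22');cv2.imwrite('pics/w22f.png',w)
E
python3 -m jog '{"xyz":[[0.15,0.8,-0.8],[0,0,-0.8],[0,0,-0.8],[0,0,-0.8],[0,0,-0.8],[0,0,-0.5],[0,0,0]],"angular":[[0.05,-0.1,-0.65],[0,0,-0.6],[0,0,0],[0,0,0],[0,0,0],[0,0,0],[0,0,0]]}' -0.2
```

```text
[778. 316.  50.] [790.  65.  50.]
[778. 293.  50.] [777.  64.  50.]
time: 52.95
tool_pos: [648.9, 81.5, 89.8]
tcp_rot: [-3.139, -0.001, -0.168]
contact_force: [-0.6, 0.8, 0.6]
grip_width: 55.4
```

View pics/w22f.png

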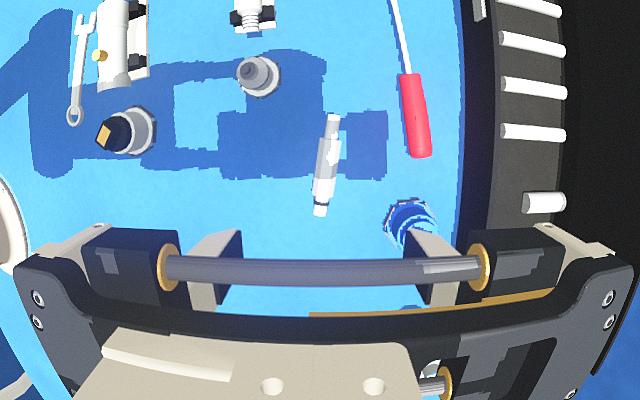

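```bash
python3 -m jog '{"xyz":[[0,-0.25,-0.7],[0,0,-0.8],[0,0,-0.8],[0,0,-0.6],[0,0,0]],"angular":[[0,0,0],[0,0,0],[0,0,0],[0,0,0],[0,0,0]]}'
```

```text
time: 53.45
tool_pos: [650.3, 75.8, 31.1]
tcp_rot: [-3.138, -0.006, -0.169]
contact_force: [0.4, -0.2, -0.4]
grip_width: 54.7
```

```bash
python3 -m jog '{"xyz":[[0,0,-0.7],[0,0,-0.35],[0,0,0]],"angular":[[0,0.05,0.05],[0,0,0],[0,0,0]]}'
python3 -m jog '{"xyz":[[0,0,-0.15],[0,0,0]],"angular":[[0,0,0],[0,0,0]]}'
```

```text
time: 53.75
tool_pos: [651.2, 75.6, 9.5]
tcp_rot: [-3.139, -0.003, -0.163]
contact_force: [-0.1, 0.2, 0.0]
grip_width: 55.3
time: 53.95
tool_pos: [651.4, 75.6, 6.6]
tcp_rot: [-3.139, -0.003, -0.163]
contact_force: [0.5, 1.0, 0.2]
grip_width: 55.1
```

```bash
python3 -m jog '{"xyz":[[-0.04,0,-0.15],[0,0,0]],"angular":[[0,0,0],[0,0,0]]}'
python3 -m jog '{"xyz":[[0,0,0],[0,0,0],[0,0,0],[0,0,0],[0,0,0],[0,0,0],[0,0,0],[0,0,0]],"angular":[[0,0,0],[0,0,0],[0,0,0],[0,0,0],[0,0,0],[0,0,0],[0,0,0],[0,0,0]]}' 1
```

```text
time: 54.15
tool_pos: [651.0, 75.7, 4.0]
tcp_rot: [-3.139, -0.004, -0.163]
contact_force: [0.2, 0.3, -0.5]
grip_width: 55.5
time: 54.95
tool_pos: [651.2, 75.7, 4.8]
tcp_rot: [-3.139, -0.005, -0.163]
contact_force: [-0.0, -0.1, 1.1]
grip_width: 21.6
```

```bash
python3 -m jog '{"xyz":[[0,0,0.3],[0,0,0.6],[0,0,1],[0,0,1],[0,0,1],[0,0,1],[-0.5,-0.5,0.8],[-0.8,-0.95,0],[-0.8,-0.95,0],[-0.8,-0.95,0]],"angular":[[0,0,0],[0,0,0],[0,0,0],[0,0,0],[0,0,0],[0,0,0],[0,0,0],[0,0,0.4],[0,0,0.4],[0,0,0.4]]}'
python3 - <<'E'
from h import *
ob();w,p=snap('wrist','w23')
E
```

```text
time: 55.95
tool_pos: [593.1, 9.4, 131.0]
tcp_rot: [-3.138, -0.013, -0.029]
contact_force: [-0.3, 0.1, -1.1]
grip_width: 21.7
55.95 [593.1   9.4 131. ] [-3.138 -0.013 -0.029] F [-0.3  0.1 -1.1] g 21.7 q [-0.12  0.54  1.48  0.    1.11 -0.09]
```

View pics/w23.png

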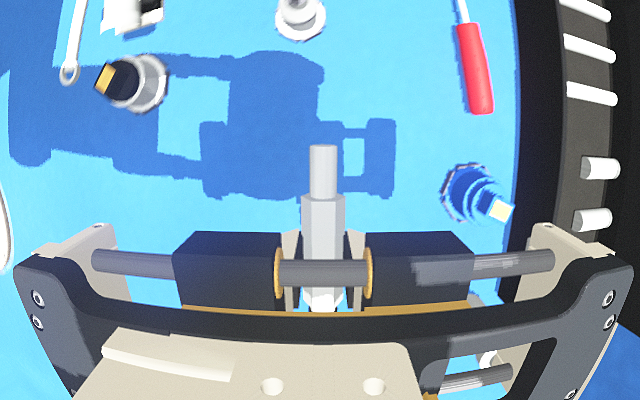

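The quill hangs level and centred at (323,235), flat side up. I'll carry it to the front of the fixture.

```bash
python3 -m jog '{"xyz":[[-0.9,-0.8,0],[-0.9,-0.8,0],[-0.9,-0.8,0],[-0.9,-0.8,0],[-0.9,-0.8,0],[-0.9,-0.8,0],[-0.9,-0.8,0],[-0.9,-0.8,0],[-0.9,-0.8,0],[-0.9,-0.8,0]],"angular":[[0,0.1,0.3],[0,0,0.3],[0,0,0],[0,0,0],[0,0,0],[0,0,0],[0,0,0],[0,0,0],[0,0,0],[0,0,0]]}'
python3 -m jog '{"xyz":[[-0.2,-1,0],[0,-1,0],[0,-0.5,0],[0,0,0]],"angular":[[0,0,0],[0,0,0],[0,0,0],[0,0,0]]}'
```

```text
time: 57.0
tool_pos: [407.0, -158.6, 141.0]
tcp_rot: [3.138, -0.013, 0.037]
contact_force: [1.8, -0.5, -1.5]
grip_width: 21.6
time: 57.4
tool_pos: [401.3, -212.0, 144.7]
tcp_rot: [3.135, -0.016, 0.033]
contact_force: [0.7, 0.4, -1.2]
grip_width: 20.9
```

```bash
python3 -m jog '{"xyz":[[-0.7,-1,0],[-0.4,-0.75,-0.5],[0,0,-0.5],[0,0,0]],"angular":[[0.06,0.15,0.08],[0,0,0],[0,0,0],[0,0,0]]}'
python3 - <<'E'
from h import *
ob();w,p=snap('wrist','w24');snap('side','d24')
E
```

```text
time: 57.8
tool_pos: [379.9, -245.3, 125.2]
tcp_rot: [-3.141, -0.001, 0.043]
contact_force: [-1.1, 0.7, -0.6]
grip_width: 21.5
57.8 [ 379.9 -245.3  125.2] [-3.141e+00 -1.000e-03  4.300e-02] F [-1.1  0.7 -0.6] g 21.5 q [-0.74  0.33  1.86  0.    0.95 -0.79]
```

View pics/w24.png

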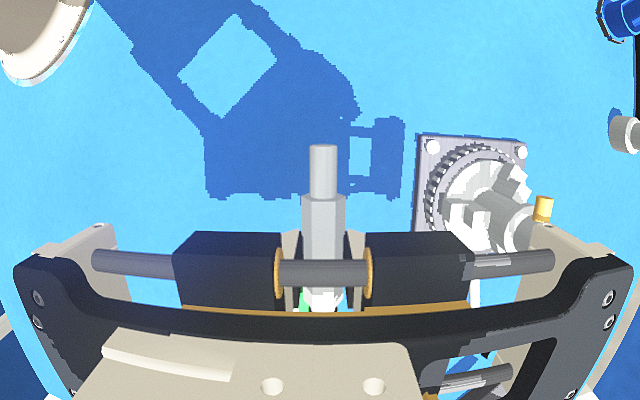

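View pics/d24.png

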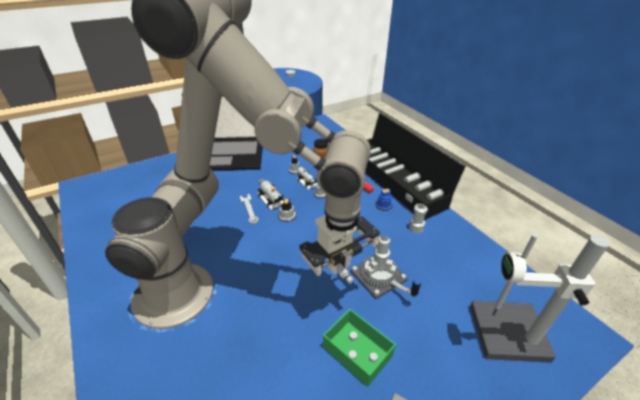

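```bash
python3 -m jog '{"xyz":[[-0.1,-0.12,-0.8],[0,0,-0.8],[0,0,-0.8],[0,0,0]],"angular":[[0,0,0],[0,0,0],[0,0,0],[0,0,0]]}'
```

```text
time: 58.3
tool_pos: [381.3, -245.9, 79.1]
tcp_rot: [3.139, -0.006, 0.048]
contact_force: [1.1, -0.1, -2.0]
grip_width: 21.3
```

```bash
python3 -m jog '{"xyz":[[-0.1,-0.1,-0.8],[-0.05,0,-0.8],[-0.05,0,-0.8],[0,0,0]],"angular":[[0,0.06,-0.06],[0,0,0],[0,0,0],[0,0,0]]}'
```

```text
time: 58.7
tool_pos: [380.5, -247.5, 33.6]
tcp_rot: [3.135, -0.004, 0.045]
contact_force: [-0.7, -0.4, -1.3]
grip_width: 21.3
```

```bash
python3 -m jog '{"xyz":[[0,0,-0.6],[0,0,-0.3],[0,0,0]],"angular":[[0.06,0.04,-0.03],[0,0,0],[0,0,0]]}'
python3 -m jog '{"xyz":[[0,0,-0.15],[0,0,0]],"angular":[[0,0,0],[0,0,0]]}'
```

```text
time: 59.0
tool_pos: [382.5, -248.1, 16.8]
tcp_rot: [3.139, -0.003, 0.042]
contact_force: [0.1, 0.3, -1.6]
grip_width: 21.3
time: 59.2
tool_pos: [382.9, -248.4, 14.1]
tcp_rot: [3.138, -0.004, 0.042]
contact_force: [0.2, -0.1, -1.6]
grip_width: 21.3
```

```bash
python3 -m jog '{"xyz":[[-0.08,0,-0.22],[0,0,0]],"angular":[[0,0,0],[0,0,0]]}'
python3 -m jog '{"xyz":[[-0.03,0,-0.15],[0,0,0]],"angular":[[0,0,0],[0,0,0]]}'
python3 -m jog '{"xyz":[[-0.03,0,-0.1]],"angular":[[0,0,0]]}'
```

```text
time: 59.4
tool_pos: [381.4, -248.6, 9.8]
tcp_rot: [3.138, -0.004, 0.042]
contact_force: [-0.5, -0.2, -1.3]
grip_width: 21.1
time: 59.6
tool_pos: [380.7, -248.7, 6.6]
tcp_rot: [3.138, -0.005, 0.042]
contact_force: [-0.6, -0.1, -1.6]
grip_width: 21.5
time: 59.7
tool_pos: [380.3, -248.9, 4.7]
tcp_rot: [3.137, -0.005, 0.042]
contact_force: [1.0, -1.0, 1.8]
grip_width: 21.3
```

```bash
python3 -m jog '{"xyz":[[0,0,0],[0,0,0],[0,0,0]],"angular":[[0,0,0],[0,0,0],[0,0,0]]}' 0.1
python3 -m jog '{"xyz":[[0,0,0.4],[0,0,1],[0,0,1],[0,0,1],[0,0,1],[0,0,1],[0,0,1],[0,0,1],[0,0,1],[0,0,0]],"angular":[[0,0,0],[0,0,0],[0,0,0],[0,0,0],[0,0,0],[0,0,0],[0,0,1],[0,0,1],[0,0,1],[0,0,1]]}'
python3 -m jog '{"xyz":[[-0.2,0,0],[-0.2,0,0],[-0.2,0,0],[-0.2,0,0],[-0.2,0,0],[-0.2,0,0],[-0.2,0,0],[-0.2,0,0],[0,0,0],[0,0,0]],"angular":[[0,0,1],[0,0,1],[0,0,1],[0,0,1],[0,0,1],[0,0,1],[0,0,1],[0,0,1],[0,0,1],[0,0,1]]}'
python3 - <<'E'
from h import *
ob();w,p=snap('wrist','w25');s,_=snap('scene','s25');d,_=snap('side','d25')
c=cv2.resize(s[90:210,200:320],None,fx=3.3,fy=3.3,interpolation=cv2.INTER_CUBIC);e=cv2.resize(d[220:340,310:430],None,fx=3.3,fy=3.3,interpolation=cv2.INTER_CUBIC)
cv2.imwrite('pics/sd25.png',np.hstack([c,e]))
E
```

```text
time: 60.0
tool_pos: [380.5, -249.2, 4.9]
tcp_rot: [3.137, -0.006, 0.042]
contact_force: [-0.3, -0.2, -0.3]
grip_width: 39.1
time: 61.0
tool_pos: [379.3, -247.9, 184.7]
tcp_rot: [3.134, -0.005, 0.476]
contact_force: [0.7, -1.2, 0.5]
grip_width: 41.1
time: 62.0
tool_pos: [345.0, -246.6, 191.9]
tcp_rot: [3.127, -0.004, 1.569]
contact_force: [-0.6, 0.2, -0.2]
grip_width: 41.7
62.0 [ 345.  -246.6  191.9] [ 3.127 -0.004  1.569] F [-0.6  0.2 -0.2] g 41.7 q [-0.81  0.19  1.84  0.01  1.1  -2.39]
```

View pics/sd25.png

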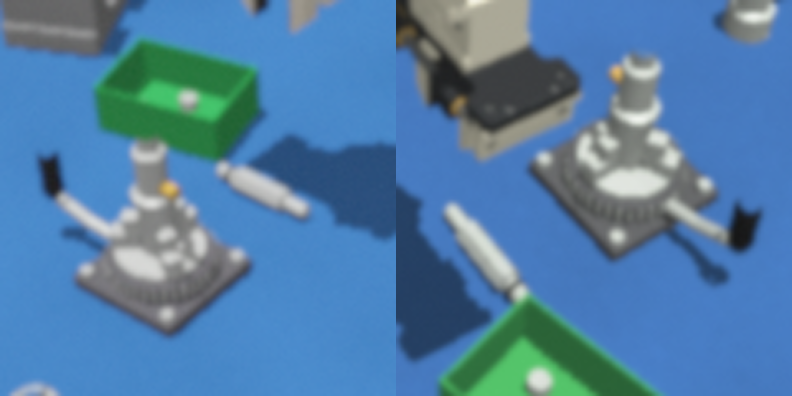

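View pics/w25.png

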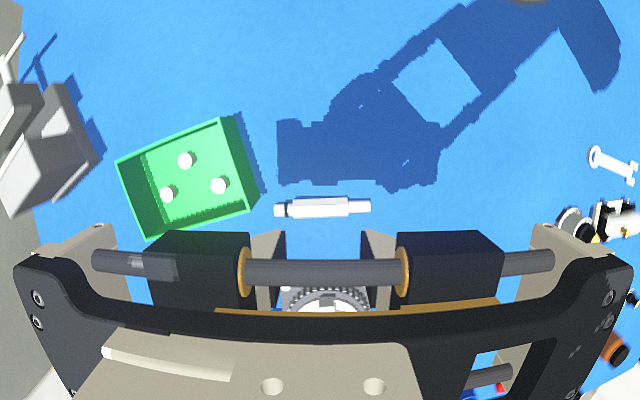

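Run:
```python
from h import *
w,p=load('w25')
cv2.imwrite('pics/w25c.png',cv2.resize(w[110:230,110:390],None,fx=2.8,fy=4,interpolation=cv2.INTER_CUBIC))
f=lambda x,y,z:plane('wrist',(110+x/2.8,110+y/4),z,p)
```

```text
(no output)
```

View pics/w25c.png

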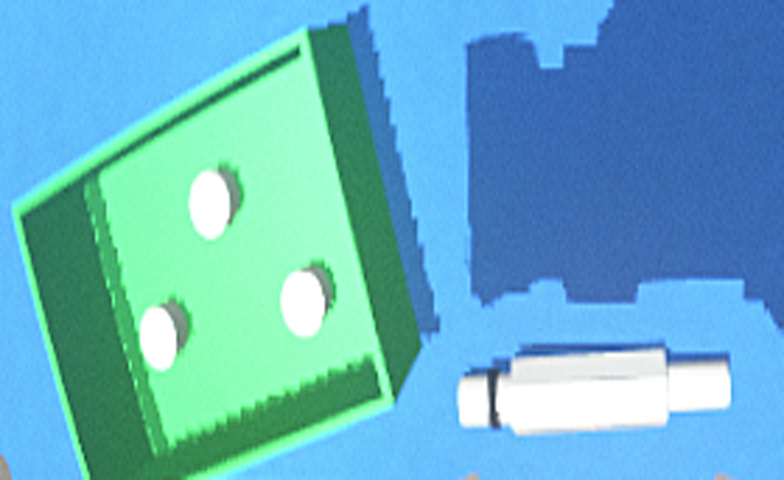

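Run:
```python
from h import *
w,p=load('w25')
f=lambda x,y,z:plane('wrist',(110+x/2.8,110+y/4),z,p)
a=f(460,400,10);b=f(730,385,10);c=f(507,400,10);d=f(667,390,10)
print(a.round(1),b.round(1),np.linalg.norm(a-b).round(1),'hexmid',((c+d)/2).round(1),'dev rad',np.arctan2((a-b)[0],-(a-b)[1]), np.arctan2((c-d)[0],-(c-d)[1]))
print('bin corner top',f(392,404,55).round(1),'bottom',f(422,340,0).round(1),'other',f(308,32,55).round(1),f(15,210,55).round(1))
```

```text
[ 384.  -301.2   10. ] [ 379.9 -189.3   10. ] 112.0 hexmid [ 382.6 -248.5   10. ] dev rad 0.03605726033295581 0.04137207530015988
bin corner top [ 370.4 -319.2   55. ] bottom [ 368.5 -318.3    0. ] other [ 275.5 -344.7   55. ] [ 314.1 -478.6   55. ]
```

```bash
python3 -m jog '{"xyz":[[0,-0.12,-0.9],[0,0,-0.9],[0,0,-0.9],[0,0,-0.9],[0,0,-0.9],[0,0,-0.9],[0,0,-0.9],[0,0,0]],"angular":[[-0.04,0.14,0.4],[0,0,0],[0,0,0],[0,0,0],[0,0,0],[0,0,0],[0,0,0],[0,0,0]]}' 0.22
```

```text
time: 62.95
tool_pos: [346.0, -249.4, 64.3]
tcp_rot: [3.139, 0.005, 1.58]
contact_force: [-0.0, 0.9, 0.7]
grip_width: 35.8
```

```bash
python3 -m jog '{"xyz":[[-0.05,0,-0.8],[0,0,-0.8],[0,0,-0.7],[0,0,0]],"angular":[[0,0,0.3],[0,0,0],[0,0,0],[0,0,0]]}'
```

```text
time: 63.35
tool_pos: [346.7, -251.0, 20.1]
tcp_rot: [3.135, 0.008, 1.605]
contact_force: [-0.1, -0.4, 0.3]
grip_width: 35.9
```

```bash
python3 -m jog '{"xyz":[[0,0.1,-0.4],[0,0,-0.2],[0,0,0]],"angular":[[-0.05,0.04,0.06],[0,0,0],[0,0,0]]}'
python3 -m jog '{"xyz":[[0,0,0]],"angular":[[0,0,0]]}'
```

```text
time: 63.65
tool_pos: [347.9, -249.9, 9.6]
tcp_rot: [3.138, 0.016, 1.61]
contact_force: [0.7, -0.3, 0.1]
grip_width: 35.8
time: 63.75
tool_pos: [348.2, -250.0, 9.9]
tcp_rot: [3.137, 0.017, 1.61]
contact_force: [0.4, -0.6, 0.2]
grip_width: 35.9
```

```bash
python3 -m jog '{"xyz":[[0,0.02,-0.25],[0,0,0]],"angular":[[0.16,0.04,0],[0,0,0]]}'
python3 -m jog '{"xyz":[[0.35,0.015,0],[0.35,0.015,0],[0.3,0.015,0],[0.3,0.012,0]],"angular":[[0,0,0],[0,0,0],[0,0,0],[0,0,0]]}'
```

```text
time: 63.95
tool_pos: [348.6, -249.9, 5.3]
tcp_rot: [3.14, -0.001, 1.61]
contact_force: [0.6, 0.1, -0.6]
grip_width: 35.7
time: 64.35
tool_pos: [375.8, -248.6, 5.2]
tcp_rot: [3.141, -0.002, 1.609]
contact_force: [-1.4, -0.6, -0.2]
grip_width: 35.8
```

```bash
python3 -m jog '{"xyz":[[0.35,0.015,0],[0.35,0.015,0],[0.3,0.012,0]],"angular":[[0,0,0],[0,0,0],[0,0,0]]}'
python3 - <<'E'
from h import *
ob();d,_=snap('side','d26');s,_=snap('scene','s26')
c=cv2.resize(s[90:210,200:320],None,fx=3.3,fy=3.3,interpolation=cv2.INTER_CUBIC);e=cv2.resize(d[220:340,310:430],None,fx=3.3,fy=3.3,interpolation=cv2.INTER_CUBIC)
cv2.imwrite('pics/sd26.png',np.hstack([c,e]))
E
```

```text
time: 64.65
tool_pos: [397.7, -247.4, 5.2]
tcp_rot: [-3.141, -0.002, 1.609]
contact_force: [-2.1, -0.6, 1.0]
grip_width: 35.8
64.65 [ 397.7 -247.4    5.2] [-3.141e+00 -2.000e-03  1.609e+00] F [-2.1 -0.6  1. ] g 35.8 q [-0.72  0.56  1.93  0.    0.66 -2.33]
```

View pics/sd26.png

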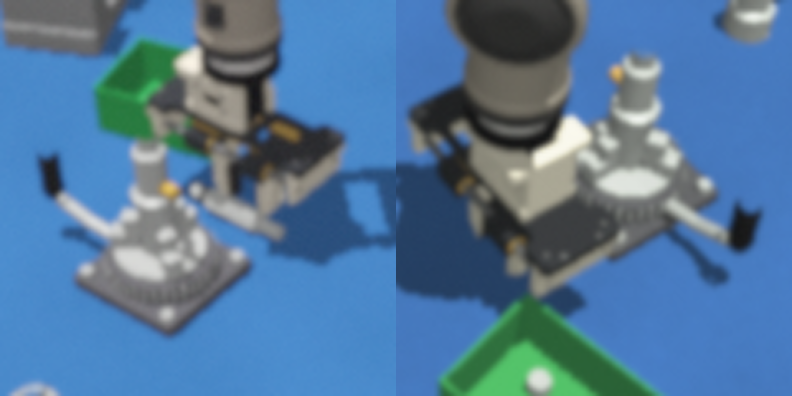

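```bash
python3 -m jog '{"xyz":[[0.18,0.005,0]],"angular":[[0,0,0]]}'
python3 -m jog '{"xyz":[[-0.6,0,0],[-1,0,0],[-0.8,0,0.5],[-0.3,0,1],[0,0,1],[0,0,1],[0,0,1],[0,0,1],[0,0,1],[0,0,0]],"angular":[[0,0,0],[0,0,0],[0,0,0],[0,0,0],[0,0,0],[0,0,0],[0,0,0],[0,0,0],[0,0,0],[0,0,0]]}'
python3 - <<'E'
from h import *
ob();w,p=snap('wrist','w27');d,_=snap('side','d27');s,_=snap('scene','s27')
c=cv2.resize(s[90:210,200:320],None,fx=3.3,fy=3.3,interpolation=cv2.INTER_CUBIC);e=cv2.resize(d[220:340,310:430],None,fx=3.3,fy=3.3,interpolation=cv2.INTER_CUBIC)
cv2.imwrite('pics/sd27.png',np.hstack([c,e]))
E
```

```text
time: 64.85
tool_pos: [401.4, -247.2, 5.1]
tcp_rot: [-3.142, -0.002, 1.61]
contact_force: [-1.8, 0.4, 0.2]
grip_width: 35.9
time: 65.85
tool_pos: [336.8, -244.6, 138.4]
tcp_rot: [-3.139, -0.005, 1.607]
contact_force: [0.2, -0.3, -1.0]
grip_width: 35.7
65.85 [ 336.8 -244.6  138.4] [-3.139 -0.005  1.607] F [ 0.2 -0.3 -1. ] g 35.7 q [-0.81  0.25  1.93  0.    0.96 -2.42]
```

View pics/sd27.png

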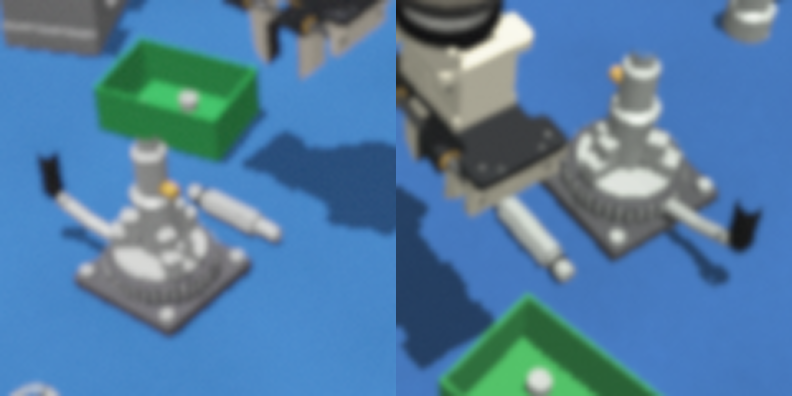

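View pics/w27.png

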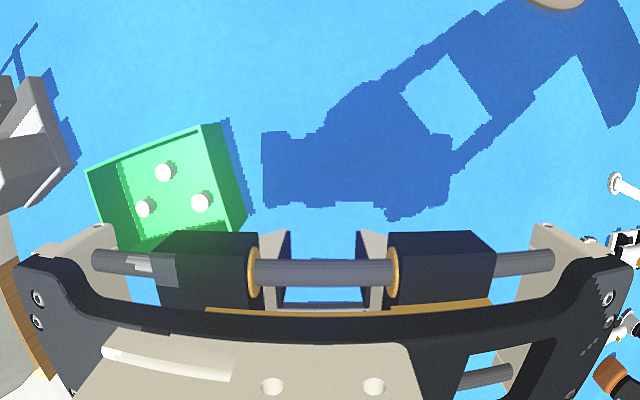

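```bash
python3 -m jog '{"xyz":[[0,0,1],[0,0,1],[0,0,1],[0,0,1],[0.5,-0.3,1],[0.5,-0.3,1],[0.5,-0.3,1],[0.5,-0.3,0],[0.5,-0.3,0],[0.5,-0.3,0]],"angular":[[0,0,-1],[0,0,-1],[0,0,-1],[0,0,-1],[0,0,-1],[0,0,-1],[0,0,-1],[0,0,-1],[0,0,-1],[0,0,-1]]}'
python3 -m jog '{"xyz":[[0.5,-0.3,0],[0.5,-0.3,0],[0.5,-0.3,0],[0,-0.3,0],[0,0,0],[0,0,0]],"angular":[[0,0,-1],[0,0,-1],[0,0,-1],[0,0,-0.8],[0,0,0],[0,0,0]]}' -1
python3 - <<'E'
from h import *
ob();w,p=snap('wrist','w28');d,_=snap('side','d28');s,_=snap('scene','s28')
cv2.imwrite('pics/w28c.png',cv2.resize(w[60:230,230:430],None,fx=3.7,fy=3.5,interpolation=cv2.INTER_CUBIC))
E
```

```text
time: 67.0
tool_pos: [391.3, -275.6, 267.3]
tcp_rot: [-3.111, -0.02, 0.517]
contact_force: [0.8, 0.1, 0.1]
grip_width: 36.0
time: 67.6
tool_pos: [421.1, -299.6, 256.6]
tcp_rot: [-3.097, -0.011, 0.102]
contact_force: [-0.1, 0.2, -0.0]
grip_width: 79.5
67.6 [ 421.1 -299.6  256.6] [-3.097 -0.011  0.102] F [-0.1  0.2 -0. ] g 79.5 q [-0.79  0.32  1.48  0.04  1.38 -0.9 ]
```

View pics/w28.png

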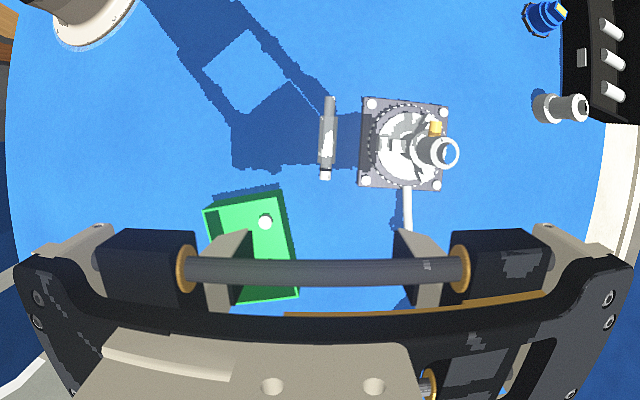

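View pics/w28c.png

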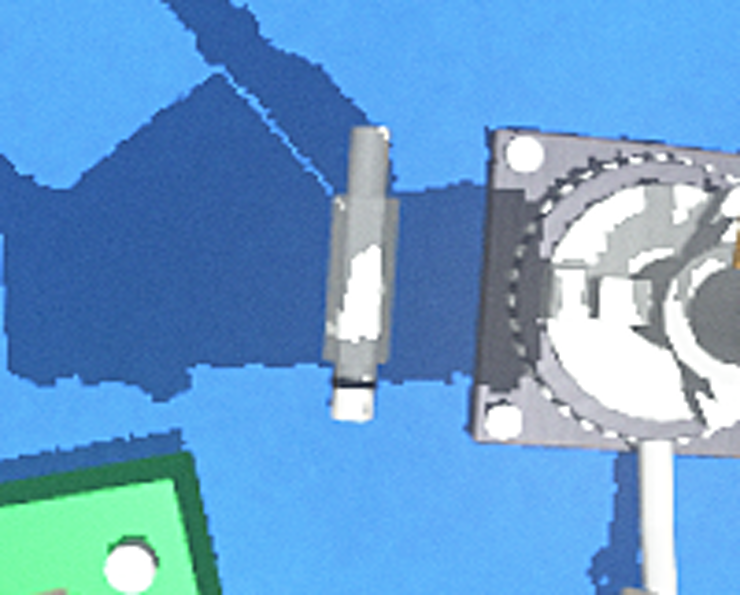

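View pics/s28.png

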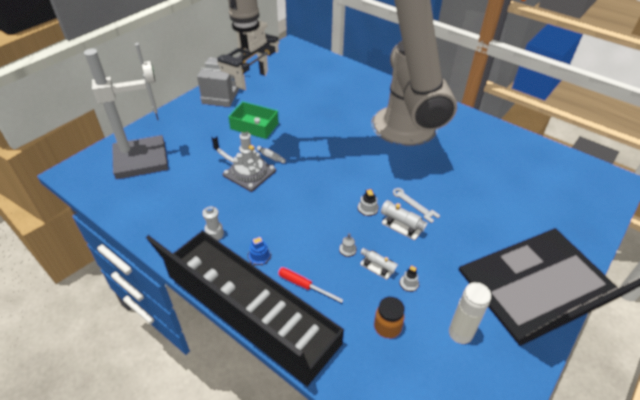

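Run:
```python
from h import *
w,p=load('w28')
f=lambda x,y,z:plane('wrist',(230+x/3.7,60+y/3.5),z,p)
A=f(488,130,14);B=f(473,439,14);u=(A-B)[:2]/np.linalg.norm((A-B)[:2]);n=np.array([-u[1],u[0]]) 
print('edge',A.round(1),B.round(1),np.linalg.norm(A-B).round(1),'ang',np.arctan2(-u[0],u[1]))
M=(A+B)[:2]/2
for nm,q in [('end1',f(370,129,10)),('end2',f(352,418,10)),('hex1',f(365,198,10)),('hex2',f(355,361,10)),('hexR1',f(398,200,10)),('hexR2',f(386,363,10)),('sc1',f(525,154,18)),('sc2',f(503,421,18))]:
    d=q[:2]-M; print(nm,q.round(1),'along',(d@u).round(1),'out',(d@n).round(1))
```

```text
edge [ 464.4 -185.6   14. ] [ 472.1 -302.3   14. ] 117.0 ang 0.06592533906267477
end1 [ 423.3 -189.6   10. ] along 57.2 out 41.3
end2 [ 428.1 -299.3   10. ] along -52.6 out 43.8
hex1 [ 424.2 -215.8   10. ] along 30.9 out 42.1
hex2 [ 426.9 -277.5   10. ] along -30.7 out 43.5
hexR1 [ 435.8 -215.4   10. ] along 30.7 out 30.5
hexR2 [ 438.  -277.1   10. ] along -31.1 out 32.4
sc1 [ 477.8 -193.3   18. ] along 49.9 out -12.8
sc2 [ 481.5 -293.7   18. ] along -50.5 out -9.9
```

The quill sits 42 to 44 mm from the plate edge to its axis, parallel and centred. I'll do a last check of the rest.

Run:
```python
from h import *
w,p=load('w28'); cv2.imwrite('pics/w28i.png',cv2.resize(w[85:205,350:470],None,fx=5,fy=5,interpolation=cv2.INTER_CUBIC))
a,_=load('s21');b,_=load('s28');w2,_=load('d28')
m=(np.abs(a.astype(int)-b).max(2)>60).astype(np.uint8)
n,_,st,_=cv2.connectedComponentsWithStats(m)
print([s.tolist() for s in st[1:] if s[4]>15])
cv2.imwrite('pics/fin.png',np.hstack([cv2.resize(b[180:300,330:430],None,fx=4,fy=4,interpolation=cv2.INTER_CUBIC),cv2.resize(w2[150:250,240:340],None,fx=4,fy=4.8,interpolation=cv2.INTER_CUBIC)]))
```

```text
[[229, 0, 9, 10, 72], [387, 0, 10, 6, 51], [411, 0, 41, 22, 392], [393, 8, 4, 5, 16], [218, 13, 60, 76, 1473], [393, 15, 3, 6, 16], [433, 20, 17, 20, 133], [257, 24, 194, 179, 8039], [468, 32, 14, 19, 185], [417, 37, 23, 32, 255], [488, 41, 12, 14, 111], [436, 53, 23, 28, 420], [423, 60, 12, 29, 125], [459, 72, 3, 10, 25], [468, 79, 11, 4, 27], [487, 81, 8, 14, 60], [416, 87, 41, 41, 1074], [391, 92, 10, 6, 18], [399, 106, 8, 9, 44], [373, 125, 129, 157, 5501], [417, 135, 8, 4, 19], [397, 209, 8, 7, 47], [396, 226, 6, 5, 18], [288, 232, 30, 27, 268], [369, 266, 12, 8, 34], [363, 271, 29, 20, 284]]
```

View pics/w28i.png

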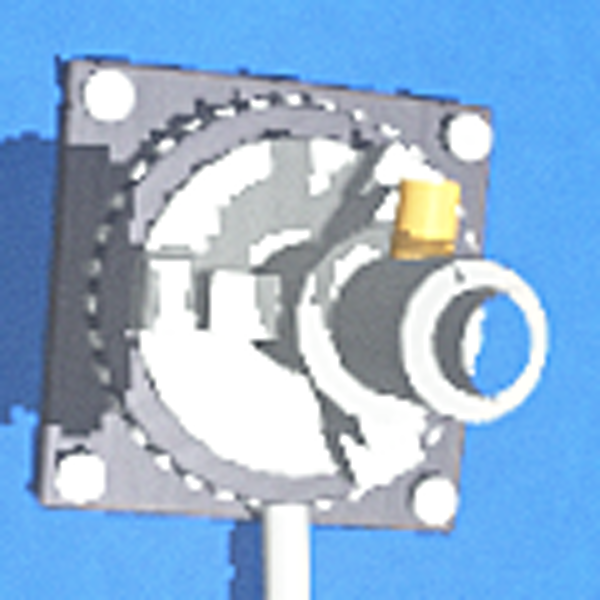

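View pics/fin.png

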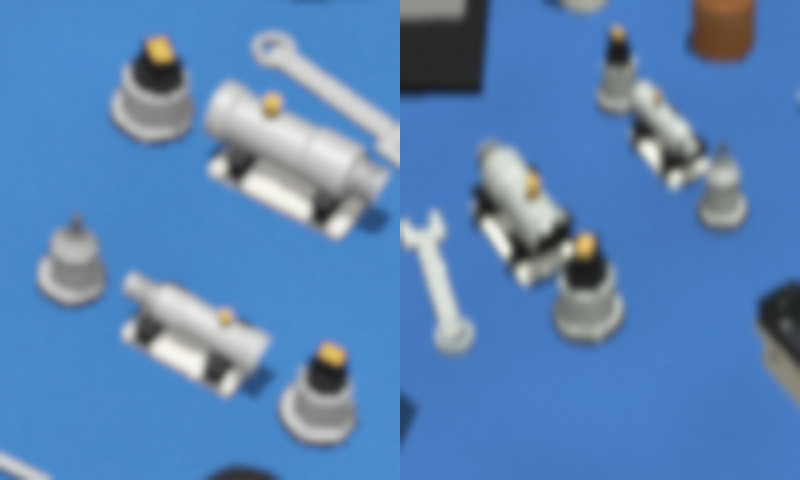

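Run:
```python
from h import *
w,p=load('w28'); print(plane('wrist',(445,153.4),152,p).round(1),plane('wrist',(350+380/5,85+323/5),108,p).round(1))
Q=[plane('wrist',(350+x/5,85+y/5),18,p) for x,y in [(108,96),(467,136),(80,477),(434,499)]];print('c',np.mean(Q,0).round(1))
ob();print(bot.close_job())
```

```text
[ 529.2 -241.6  152. ] [ 526.  -241.6  108. ]
c [ 529.6 -241.4   18. ]
67.75 [ 421.2 -299.6  257.4] [-3.098 -0.012  0.101] F [ 0.9  0.  -0.8] g 90.1 q [-0.79  0.32  1.48  0.04  1.38 -0.9 ]
the job is handed in; nothing more can be done
None
```

I handed the job in at 67.75 s. The injector body is clamped and every loose part I found is in its place; nut_large was not on the bench this time.

- **Injector:** I opened the fixture to its stop, stood the injector in the chuck and clamped it with about 32 N on the lever grip. In the last view its stem axis is at (529.2, -241.6), against a fixture centre of (529.6, -241.4). The collar read about 3 mm off in x in that oblique view. The jaws stayed closed after release.
- **Small injector set:** nut_small and head_small stand in line with the small resting injector, with their feet about 20 mm from its ends. Their centres are 184 mm apart, against 185 wanted. The one disturbance of the run moved nut_small a few centimetres before I had touched it; I measured it afresh before picking it up.
- **Large injector set:** head_large stands about 20 mm off the head end and about 1.5 mm off the axis line.
- **Quill:** it was set down in front of the fixture and pushed into place with the fingers, because the gripper body would have hit the clamped injector at the final spot. It is parallel within about 0.01 rad and centred within about 1 mm.
- **Quill clearance:** the gap to the base plate is the weakest result. My readings gave 31 to 34 mm depending on the reference used, against 35 wanted. I left it rather than risk touching the fixture.

The blue look-alike, the tools and the other things on the bench were not touched. The robot was clear of everything when I handed in.

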